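# Ballast two wood slices in the casting mould

### The job

Weigh down the two wood slices in the white casting mould so that they cannot float, setting each piece down gently, flat and centred on what is under it. First, on the three-lobed slice, stack the plywood board, then the pine block, then the round steel weight with its knob up; after that, on the round slice, lay the cork disc and then the steel bar on top of it. Do not drop any piece, and leave both stacks standing by themselves.

Things in the scene. Friction and masses are not known exactly. Their poses are not given: they have to be found in the camera images.
- lobed_slice: Wood slice with three equal round lobes like a clover leaf (pale rim, dark heart), 26 mm thick with a flat top, each lobe reaching 76 mm from its centre. Fixed on the white 12 mm thick floor of the mould, so its top is 38 mm above the table. The mould's two side rails run along x, 385 mm apart inside (15 mm thick), and end 48 mm above the table. Origin: middle of the slice, on its underside; z up; one lobe points along its x axis.
- round_slice: Roughly round wood slice, about 140 mm across, with slight bumps on its edge (pale rim, dark heart), 26 mm thick with a flat top. Fixed on the mould floor, top 38 mm above the table. Origin: middle of the slice, on its underside; z up. The two slices trade sides from start to start.
- bearer: Loose flat plywood board, 110 mm (its x) by 50 mm (its y) by 24 mm high, about 0.1 kg. Origin: centre of its underside; z up. Like all five loose pieces it starts right way up, flat on the paper-covered table (z = 0) to the left or right of the mould, at any yaw.
- block: Loose pale solid pine block, 70 mm (its x) by 50 mm (its y) by 40 mm high, about 0.09 kg. Origin: centre of its underside; z up.
- weight: Loose round steel weight, 0.6 kg: cylinder 50 mm in diameter and 40 mm high, with a knob on top, 22 mm in diameter, from 46 to 64 mm above the underside (a neck 12 mm in diameter below it). It may be taken by the knob. Origin: centre of its underside; z up.
- disc: Loose solid cork disc, 60 mm in diameter, 22 mm high, 0.03 kg. Origin: centre of its underside; z up. (The blue ring lying about is a roll of tape and not part of the job.)
- bar: Loose rectangular steel bar offcut, 75 mm (its x) by 40 mm (its y) by 30 mm high, 0.65 kg. Origin: centre of its underside; z up.
There are look-alikes about, which are no part of the job. What is shaped like the bearer but purple is not meant.

How it is judged (in metres and radians):
On the way, in this order (a step that is already met when the one before it is completed fails the run):
1. the plywood board lies centred on the three-lobed wood slice, released (horizontal distance between bearer and lobed_slice below 0.015 m and z of bearer in the frame of lobed_slice between 0.021 and 0.031 m and angle between bearer's own z axis and vertical below 0.08 rad and linear speed of bearer below 0.03 m/s and contact force between the fingers and bearer below 0.1 N), for 0.2 s.
2. the pine block stands centred on the board, released (horizontal distance between block and bearer below 0.015 m and z of block in the frame of bearer between 0.019 and 0.029 m and angle between block's own z axis and vertical below 0.08 rad and linear speed of block below 0.03 m/s and contact force between the fingers and block below 0.1 N), for 0.2 s.
3. the knobbed steel weight stands centred on the pine block, released (horizontal distance between weight and block below 0.015 m and z of weight in the frame of block between 0.035 and 0.045 m and angle between weight's own z axis and vertical below 0.08 rad and linear speed of weight below 0.03 m/s and contact force between the fingers and weight below 0.1 N), for 0.2 s.
4. the cork disc lies centred on the round wood slice, released (horizontal distance between disc and round_slice below 0.015 m and z of disc in the frame of round_slice between 0.021 and 0.031 m and angle between disc's own z axis and vertical below 0.08 rad and linear speed of disc below 0.03 m/s and contact force between the fingers and disc below 0.1 N), for 0.2 s.
5. the steel bar lies centred on the cork disc, released (horizontal distance between bar and disc below 0.015 m and z of bar in the frame of disc between 0.017 and 0.027 m and angle between bar's own z axis and vertical below 0.08 rad and linear speed of bar below 0.03 m/s and contact force between the fingers and bar below 0.1 N), for 0.2 s.
At the end, for the whole second after the job is handed in: Released and at rest: board, pine block, knobbed weight (upwards) on the three-lobed slice; cork disc, steel bar on the round slice. Each is centred within 15 mm on the thing under it, at its resting height within 5 mm, level and right way up within 0.08 rad (all of step 1 and all of step 2 and all of step 3 and all of step 4 and all of step 5); the robot touches nothing.
It fails at once if the board is dropped, thrown or knocked away (moves faster than 0.5 m/s while the fingers do not hold it) (linear speed of bearer above 0.5 m/s and contact force between the fingers and bearer below 0.05 N).
It fails at once if the pine block is dropped, thrown or knocked away (moves faster than 0.5 m/s while the fingers do not hold it) (linear speed of block above 0.5 m/s and contact force between the fingers and block below 0.05 N).
It fails at once if the knobbed weight is dropped, thrown or knocked away (moves faster than 0.5 m/s while the fingers do not hold it) (linear speed of weight above 0.5 m/s and contact force between the fingers and weight below 0.05 N).
It fails at once if the cork disc is dropped, thrown or knocked away (moves faster than 0.5 m/s while the fingers do not hold it) (linear speed of disc above 0.5 m/s and contact force between the fingers and disc below 0.05 N).
It fails at once if the steel bar is dropped, thrown or knocked away (moves faster than 0.5 m/s while the fingers do not hold it) (linear speed of bar above 0.5 m/s and contact force between the fingers and bar below 0.05 N).
It also fails if it takes over 138 s, if anything falls off the work surface, if the arm or the gripper's body presses on something with over 40 N, if the wrist force passes 120 N, or if a joint passes its speed limit or range.

### The arm

A 6-joint arm with a two-finger parallel gripper is mounted at the origin on the work surface. World frame = base frame: x ahead of the robot, y to its left, z up, the work surface at z = 0. Lengths are in m, angles in degrees, forces in N, time in s.
With the tool pointing down it reaches from about 0.275 to 0.825 m from the base axis. Payload 4.9 kg.
Tool frame: the origin (TCP) lies at the very end of the fingers, on their centre line; the grasp point (between the pads) lies 19 mm behind it; z points along the fingers, y is the direction in which the jaws open and shut (so a half turn about z gives the same grasp; the last joint's range is limited). The gripper opens to 85 mm and grips with 20 to 120 N. Pads are 22 mm wide; open, the fingers measure 114 mm over their backs; the gripper's body (76 mm by 85 mm) begins 54 mm behind the grasp point. The pads swing forward as they close: fully open they stand 13 mm farther back than shut.
Start: joints at [69.087, 18.69, -11.035, 60.275, 0, 82.311], TCP at [0.126, 0.535, 0.199] pointing down, gripper open.
Joint ranges: [-152.03, 152.03], [-55.5, 102.48], [-74.3, 77.21], [-110.64, 120.58], [-84.22, 78.4], [-180, 180]. Speed limits (degrees/s): [147.25, 147.25, 180, 180, 180, 180].

### API

Orientations are given as a 3x3 rotation matrix whose columns are the frame's x, y, z axes.
In Python, from workcell import robot gives the robot as it stands.
- The arm moves only by the tool servo_tool, never from a script. Its argument "series" is a list of rows, each an object of numbers: "tx", "ty", "tz": the shift along the tool's x, y, z in m; "rx", "ry", "rz": the turn, a rotation vector about the tool's x, y, z in degrees; "grip": the closure, from 0 (fully open) to 1 (shut). A call has 1 to 8 rows; each row is the pose to reach, as a shift and turn from the pose commanded when the call began, along the tool's axes at that moment; what a row does not reach only later rows make up. A row lasts 1/12 s, in which the tool goes at most 41.7 mm and 7.16 degrees, less where a joint would pass 70% of its speed; a pose out of reach is approached as far as the arm can. A call with a gripper value outside its range is refused whole. The fingers move at their own pace and stop on an object; "grip_force" is the grip in N (left out, the last holds). Time passes only in rows, so rows that repeat a pose let the fingers close. It gives the time, the measured TCP pose, the force and the opening at its end, in the units of the state.
- robot.get_obs(): the state, without advancing time (a new reading comes with each control period).
- robot.grab_frame(name): name is "scene" or "top" or "wrist"; returns a dict with "image" (420x560x3 uint8, red, green, blue), "fov_y" (degrees; the focal length in pixels is half the picture's height over the tangent of half this angle, whatever the lens; pixels are square), "cx", "cy" (the principal point, pixels), "k1" (the pictures are not rectified: a ray, as slopes to the right and down, at radius r is drawn at 1 + k1 r^2 times it, then the intrinsics apply), "origin" and "rotation" of the camera in the world; the wrist camera has in their place "mount" (4x4, takes a point from camera to tool coordinates, whose origin is the TCP and whose axes are the flange's). Camera axes: x right, y down, z forward; pixel columns grow to the right and rows downward; lengths in m; the calibration is good to about 2 mm. A picture is of the moment at which its call begins: read the wrist's pose just before it. There is no depth.
- robot.finish_job(): hands the job in, once; it reports no verdict.
The state is a dict: "time_s": time; "joints": joint angles; "dq": joint speeds; "effort": joint torques, N m; "tool_pos": TCP position; "tcp_rot": TCP orientation; "ft_force": force on the tool from outside, world axes, zero at the start; "torque": the same for the moment, N m; "grip_width": opening from 0.0 (shut) to 1.0 (fully open).
Only numpy, scipy, OpenCV 4.12 (cv2) and the standard library are available. Lean on these libraries where they do the work, as an engineer would, in place of code of your own. Each camera call takes 0.05 s, during which the arm holds its last target. There are 200 camera calls.

## Working session

There is one attempt and no reset: what is moved stays moved. The work goes in short steps, Python scripts to look and compute and a tool call to move; the robot and the scene stay as the last step left them, time stands still between calls to the robot, and variables do not carry over. Pictures are saved under pics/ and viewed, about 12 in all and at most 16, crops included, and the job is handed in when it is done.

Besides the shell and the picture viewer there is one more tool, called after "Request:" as name(argument=value, ...), one argument or row to a line, values as JSON. servo_tool: Moves the arm, as the interface text tells. Its arguments: {"type":"object","properties":{"series":{"type":"array","items":{"type":"object","properties":{"tx":{"type":"number"},"ty":{"type":"number"},"tz":{"type":"number"},"rx":{"type":"number"},"ry":{"type":"number"},"rz":{"type":"number"},"grip":{"type":"number"}}}},"grip_force":{"type":"number"}},"required":["series"]}

```bash
mkdir -p pics; ls; python3 - <<'E'
from workcell import robot
import cv2,numpy as np
o=robot.get_obs(); print({k:np.round(v,3).tolist() for k,v in o.items()})
for n in("top","scene"):
    f=robot.grab_frame(n); np.save(f"pics/{n}0.npy",f,allow_pickle=True)
    print(n,{k:np.round(v,4).tolist() for k,v in f.items() if k!="image"})
    cv2.imwrite(f"pics/{n}0.png",cv2.resize(f["image"][:,:,::-1],(800,600),interpolation=cv2.INTER_CUBIC))
E
```

```text
pics
{'time_s': 0.0, 'joints': [69.087, 18.731, -11.092, 60.276, 0.001, 82.31], 'dq': [0.05, -0.069, -0.064, -0.065, 0.094, -0.011], 'effort': [-0.002, -44.34, 26.244, 0.016, -0.0, -0.0], 'tool_pos': [0.126, 0.535, 0.199], 'tcp_rot': [[-0.973, 0.229, -0.001], [0.229, 0.973, -0.002], [0.0, -0.002, -1.0]], 'ft_force': [-0.465, -0.475, -0.104], 'torque': [0.004, 0.022, 0.019], 'grip_width': 1.0}
top {'fov_y': 48.4822, 'cx': 284.0646, 'cy': 205.9276, 'k1': -0.1278, 'origin': [0.2962, -0.0141, 1.2317], 'rotation': [[-0.0041, -0.9908, 0.1353], [-0.9996, 0.0078, 0.0266], [-0.0274, -0.1352, -0.9904]]}
scene {'fov_y': 49.3404, 'cx': 285.5853, 'cy': 210.9675, 'k1': 0.0002, 'origin': [1.0118, 0.1954, 1.0348], 'rotation': [[-0.3433, 0.8098, -0.4758], [0.9392, 0.292, -0.1807], [-0.0074, -0.5089, -0.8608]]}
```

View pics/top0.png

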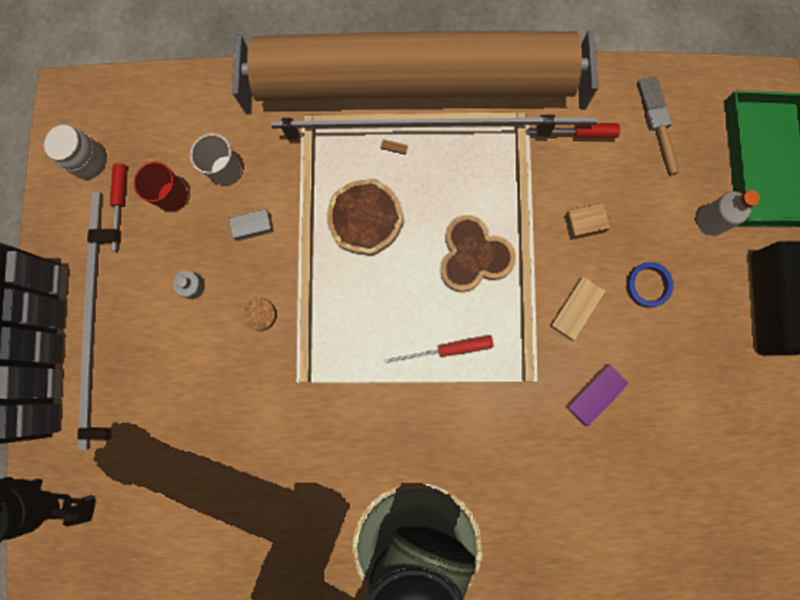

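View pics/scene0.png

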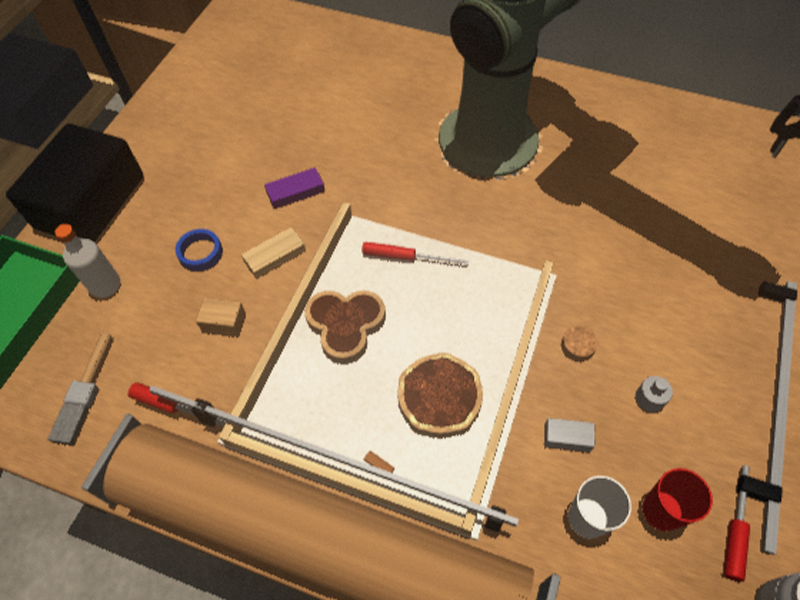

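The top view shows, in the 800-pixel picture:

| Thing | Pixel position |
|---|---|
| round slice | (365,216) |
| lobed slice | (478,255) |
| plywood board | (578,308) |
| purple look-alike board | (598,394) |
| pine block | (588,220) |
| steel bar | (250,223) |
| knobbed weight | (188,284) |
| cork disc | (260,314) |
| blue tape | (650,285) |

Scene view: board (273,251), block (220,316), disc (579,342), weight (654,393), bar (570,433), lobed slice (345,325), round slice (441,394). The board is the pale one of the two board shapes, because the other is purple. Next I will mask, triangulate and confirm in a crop.

```bash
cat > h.py <<'E'
import numpy as np,cv2
def K(f):
    fl=f["image"].shape[0]/2/np.tan(np.radians(f["fov_y"]/2)); return fl
def rays(f,uv,R=None):
    fl=K(f); p=(np.atleast_2d(uv).astype(float)-[f["cx"],f["cy"]])/fl
    q=p.copy()
    for _ in range(20): q=p/(1+f["k1"]*(q**2).sum(1,keepdims=True))
    d=np.c_[q,np.ones(len(q))]@np.array(f["rotation"] if R is None else R).T
    return d/np.linalg.norm(d,axis=1,keepdims=True)
def plane(f,uv,z):
    d=rays(f,uv); o=np.array(f["origin"]); return o+d*((z-o[2])/d[:,2:])
def tri(fs,uvs):
    A=np.zeros((3,3));b=np.zeros(3);L=[]
    for f,uv in zip(fs,uvs):
        d=rays(f,uv)[0];P=np.eye(3)-np.outer(d,d);A+=P;b+=P@np.array(f["origin"]);L.append((P,np.array(f["origin"])))
    x=np.linalg.solve(A,b); return x,[np.linalg.norm(P@(x-o)) for P,o in L]
def wristf(f,ob):
    T=np.eye(4);T[:3,:3]=ob["tcp_rot"];T[:3,3]=ob["tool_pos"];M=T@np.array(f["mount"])
    f=dict(f);f["origin"]=M[:3,3];f["rotation"]=M[:3,:3];return f
def km(f,c,r,k):   # k-means regions of a square round c, biggest blob containing c
    u,v=int(c[0]-r),int(c[1]-r); im=f["image"][v:v+2*r,u:u+2*r]
    lab=cv2.cvtColor(cv2.bilateralFilter(im,5,25,3),cv2.COLOR_RGB2LAB).reshape(-1,3).astype(np.float32)
    cv2.setRNGSeed(1)
    _,l,_=cv2.kmeans(lab,k,None,(3,40,.2),5,cv2.KMEANS_PP_CENTERS); l=l.reshape(2*r,2*r)
    m=(l==np.bincount(l[r-2:r+3,r-2:r+3].ravel()).argmax()).astype(np.uint8)
    n,cc,st,ce=cv2.connectedComponentsWithStats(m,connectivity=4)
    m=(cc==np.bincount(cc[r-2:r+3,r-2:r+3][m[r-2:r+3,r-2:r+3]>0]).argmax()).astype(np.uint8)
    ct=max(cv2.findContours(m,0,cv2.CHAIN_APPROX_NONE)[0],key=cv2.contourArea)
    return ct.reshape(-1,2)+[u,v]
E
python3 - <<'E'
from h import *
t=np.load("pics/top0.npy",allow_pickle=True).item(); s=np.load("pics/scene0.npy",allow_pickle=True).item()
S=.7
# name: top px, scene px (800 scale), half window top/scene, k, top height
O=dict(bearer=((578,308),(273,251),34,34,4,.024),block=((588,218),(222,311),26,28,4,.04),
 disc=((260,313),(579,340),22,22,3,.022),bar=((250,221),(569,430),26,30,4,.03))
im={}
rows=[]
for n,(a,b,ra,rb,k,h) in O.items():
    row=[]
    C=[]
    for f,c,r in((t,a,ra),(s,b,rb)):
        ct=km(f,np.array(c)*S,r,k); C.append(ct)
        g=f["image"].copy()[:,:,::-1]; u,v=(np.array(c)*S).astype(int)
        big=cv2.resize(g[v-r:v+r,u-r:u+r],(260,260),interpolation=cv2.INTER_CUBIC)
        q=((ct-[u-r,v-r]+.5)*260/(2*r)).astype(np.int32); big2=big.copy(); cv2.polylines(big2,[q.reshape(-1,1,2)],True,(0,0,255),1)
        row.append(big2)
    rows.append(np.vstack(row))
    mids=[np.mean(cv2.boxPoints(cv2.minAreaRect(c.astype(np.float32))),0) for c in C]
    x,e=tri((t,s),mids)
    for f,c in((t,C[0]),(s,C[1])):
        (cx,cy),(w,l),ang=cv2.minAreaRect((plane(f,c,h)[:,:2]*1000).astype(np.float32))
        if w<l: w,l,ang=l,w,ang+90
        print(n,"plane",round(cx),round(cy),"size",round(w),round(l),"yaw",round(ang,1))
    print(n,"tri",x.round(4),"miss",np.round(e,4))
cv2.imwrite("pics/c1.png",cv2.resize(np.hstack(rows),(800,400)))
# slices
for n,a,b,r in(("round",(365,216),(441,394),36),("lobed",(478,255),(345,325),36)):
    C=[]
    for f,c,rr in((t,a,r),(s,b,36)):
        g=cv2.cvtColor(f["image"],cv2.COLOR_RGB2HSV); m=((g[:,:,1]>70)).astype(np.uint8)
        _,cc=cv2.connectedComponents(m,connectivity=4); u,v=(np.array(c)*S).astype(int)
        ct=max(cv2.findContours((cc==cc[v,u]).astype(np.uint8),0,1)[0],key=cv2.contourArea).reshape(-1,2)
        (p,rad)=cv2.minEnclosingCircle((plane(f,ct,.038)[:,:2]*1000).astype(np.float32))
        M=cv2.moments(ct); C.append((M["m10"]/M["m00"],M["m01"]/M["m00"]))
        print(n,"encl",np.round(p),round(rad),"cent",plane(f,C[-1],.038).round(3), "px",np.round(C[-1],1))
    x,e=tri((t,s),C);print(n,"tri",x.round(4),np.round(e,4))
E
```

```text
bearer plane 435 -298 size 108 49 yaw 145.7
bearer plane 430 -299 size 108 49 yaw 145.8
bearer tri [ 0.4336 -0.2965  0.0292] miss [0.0001 0.0001]
block plane 597 -320 size 66 47 yaw 101.3
block plane 597 -320 size 69 40 yaw 109.8
block tri [ 0.5969 -0.3201  0.0392] miss [0.0003 0.0003]
disc plane 417 287 size 58 32 yaw 116.3
disc plane 419 287 size 132 109 yaw 13.9
disc tri [0.4184 0.2859 0.0172] miss [0.0008 0.0008]
bar plane 598 312 size 73 38 yaw 102.5
bar plane 594 311 size 71 38 yaw 103.2
bar tri [0.5964 0.311  0.0353] miss [0.0001 0.0001]
round encl [606.  95.] 73 cent [[0.605 0.094 0.038]] px [254.9 151.4]
round encl [608.  94.] 76 cent [[0.611 0.096 0.038]] px [307.6 276.6]
round tri [0.6072 0.0949 0.0299] [0.0001 0.0001]
lobed encl [ 533. -106.] 75 cent [[ 0.532 -0.107  0.038]] px [331.8 177.9]
lobed encl [ 253. -263.] 1022 cent [[ 0.48  -0.014  0.038]] px [283. 217.]
lobed tri [ 0.5121 -0.0534  0.0878] [0.05 0.05]
```

View pics/c1.png

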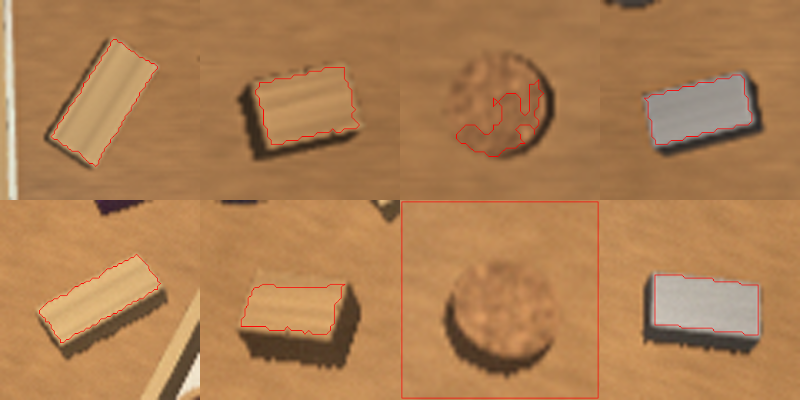

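The red outlines sit on the top faces of the pale board, the pine block and the bar. The sizes check out (108x49, 66x47 and 73x38 mm) and the triangulated heights are within 5 mm of nominal. The disc mask failed, so I'll measure the disc later from close by. Board: (0.433, -0.298), yaw 145.7°. I'm moving there now.

Request:
servo_tool(
  series=[
    {"tx": -0.355,"ty": -0.312,"rz": 21},
    {"tx": -0.355,"ty": -0.312,"rz": 21},
    {"tx": -0.355,"ty": -0.312,"rz": 21},
    {"tx": -0.355,"ty": -0.312,"rz": 21},
    {"tx": -0.355,"ty": -0.312,"rz": 21},
    {"tx": -0.355,"ty": -0.312,"rz": 21},
    {"tx": -0.355,"ty": -0.312,"rz": 21},
    {"tx": -0.355,"ty": -0.312,"rz": 21},
  ],
  grip_force=40,
)

```text
invalid input at $.series[0]: expected keys tx, ty, tz, rx, ry, rz, grip
```

```bash
cat > go.py <<'E'
# go.py x y z yaw(of tool x): shift from the present pose, tool axes
import sys,numpy as np
from workcell import robot
o=robot.get_obs();R=np.array(o["tcp_rot"]);p=np.array(o["tool_pos"])
x,y,z,a=map(float,sys.argv[1:5]);psi=np.degrees(np.arctan2(R[1,0],R[0,0]))
print("t",o["time_s"],"at",p.round(4),"psi",psi.round(2),"tilt",np.degrees(np.arccos(-R[2,2])).round(2),"move",(R.T@(np.array([x,y,z])-p)).round(4),"rz",round((psi-a+90)%180-90,2),"grip",round(o["grip_width"],3),"F",np.round(o["ft_force"],1),"j6",round(o["joints"][5]))
E
python3 go.py 0.433 -0.298 0.15 145.7
```

```text
t 0.1 at [0.1256 0.5349 0.1986] psi 166.77 tilt 0.08 move [-0.4898 -0.7404  0.0496] rz 21.07 grip 0.999 F [-0.5 -0.2  0.4] j6 82
```

Request:
servo_tool(
  series=[
    {"tx": -0.355,"ty": -0.312,"tz": 0,"rx": 0,"ry": 0,"rz": 21,"grip": 0},
    {"tx": -0.355,"ty": -0.312,"tz": 0,"rx": 0,"ry": 0,"rz": 21,"grip": 0},
    {"tx": -0.355,"ty": -0.312,"tz": 0,"rx": 0,"ry": 0,"rz": 21,"grip": 0},
    {"tx": -0.355,"ty": -0.312,"tz": 0,"rx": 0,"ry": 0,"rz": 21,"grip": 0},
    {"tx": -0.355,"ty": -0.312,"tz": 0,"rx": 0,"ry": 0,"rz": 21,"grip": 0},
    {"tx": -0.355,"ty": -0.312,"tz": 0,"rx": 0,"ry": 0,"rz": 21,"grip": 0},
    {"tx": -0.355,"ty": -0.312,"tz": 0,"rx": 0,"ry": 0,"rz": 21,"grip": 0},
    {"tx": -0.355,"ty": -0.312,"tz": 0,"rx": 0,"ry": 0,"rz": 21,"grip": 0},
  ],
  grip_force=40,
)

```text
time_s: 0.77
tool_pos: [0.3196, 0.2621, 0.1992]
tcp_rot: [[-0.827, 0.562, -0.0], [0.562, 0.827, -0.0], [0.0, -0.0, -1.0]]
ft_force: [0.8, 0.9, -0.2]
grip_width: 1.002
```

```bash
python3 go.py 0.433 -0.298 0.15 145.7
```

```text
t 0.7667 at [0.3196 0.2621 0.1992] psi 145.8 tilt 0.01 move [-0.4086 -0.3995  0.0492] rz 0.1 grip 1.002 F [ 0.8  0.9 -0.2] j6 63
```

Request:
servo_tool(
  series=[
    {"tx": -0.4086,"ty": -0.3995,"tz": 0.049,"rx": 0,"ry": 0,"rz": 0,"grip": 0},
    {"tx": -0.4086,"ty": -0.3995,"tz": 0.049,"rx": 0,"ry": 0,"rz": 0,"grip": 0},
    {"tx": -0.4086,"ty": -0.3995,"tz": 0.049,"rx": 0,"ry": 0,"rz": 0,"grip": 0},
    {"tx": -0.4086,"ty": -0.3995,"tz": 0.049,"rx": 0,"ry": 0,"rz": 0,"grip": 0},
    {"tx": -0.4086,"ty": -0.3995,"tz": 0.049,"rx": 0,"ry": 0,"rz": 0,"grip": 0},
    {"tx": -0.4086,"ty": -0.3995,"tz": 0.049,"rx": 0,"ry": 0,"rz": 0,"grip": 0},
    {"tx": -0.4086,"ty": -0.3995,"tz": 0.049,"rx": 0,"ry": 0,"rz": 0,"grip": 0},
    {"tx": -0.4086,"ty": -0.3995,"tz": 0.049,"rx": 0,"ry": 0,"rz": 0,"grip": 0},
  ],
)

```text
time_s: 1.43
tool_pos: [0.3847, -0.0636, 0.1706]
tcp_rot: [[-0.827, 0.563, 0.0], [0.563, 0.827, 0.0], [-0.0, 0.0, -1.0]]
ft_force: [0.5, 0.3, 0.2]
grip_width: 1.004
```

```bash
python3 go.py 0.433 -0.298 0.15 145.7
```

```text
t 1.4333 at [ 0.3847 -0.0636  0.1706] psi 145.75 tilt 0.02 move [-0.1718 -0.1665  0.0206] rz 0.05 grip 1.004 F [0.5 0.3 0.2] j6 14
```

Then I'll look from above with the wrist camera.

Request:
servo_tool(
  series=[
    {"tx": -0.172,"ty": -0.1665,"tz": 0.02,"rx": 0,"ry": 0,"rz": 0,"grip": 0},
    {"tx": -0.172,"ty": -0.1665,"tz": 0.02,"rx": 0,"ry": 0,"rz": 0,"grip": 0},
    {"tx": -0.172,"ty": -0.1665,"tz": 0.02,"rx": 0,"ry": 0,"rz": 0,"grip": 0},
    {"tx": -0.172,"ty": -0.1665,"tz": 0.02,"rx": 0,"ry": 0,"rz": 0,"grip": 0},
    {"tx": -0.172,"ty": -0.1665,"tz": 0.02,"rx": 0,"ry": 0,"rz": 0,"grip": 0},
    {"tx": -0.172,"ty": -0.1665,"tz": 0.02,"rx": 0,"ry": 0,"rz": 0,"grip": 0},
    {"tx": -0.172,"ty": -0.1665,"tz": 0.02,"rx": 0,"ry": 0,"rz": 0,"grip": 0},
    {"tx": -0.172,"ty": -0.1665,"tz": 0.02,"rx": 0,"ry": 0,"rz": 0,"grip": 0},
  ],
)

```text
time_s: 2.1
tool_pos: [0.4331, -0.2972, 0.1498]
tcp_rot: [[-0.825, 0.565, -0.001], [0.565, 0.825, 0.001], [0.002, 0.0, -1.0]]
ft_force: [0.0, 1.3, -0.4]
grip_width: 0.999
```

```bash
python3 go.py 0.433 -0.298 0.003 145.7; python3 - <<'E'
from workcell import robot
from h import *
ob=robot.get_obs(); f0=robot.grab_frame("wrist"); f=wristf(f0,ob)
np.save("pics/w1.npy",f,allow_pickle=True)
print(np.round(f0["mount"],3).tolist(),f["fov_y"],f["k1"])
def proj(P):
    q=(np.array(P)-f["origin"])@f["rotation"];q=q[:2]/q[2];q=q*(1+f["k1"]*(q@q));return q*K(f)+[f["cx"],f["cy"]]
print("board expected at",proj([.433,-.298,.024]).round(1), "tcp",proj(ob["tool_pos"]).round(1))
cv2.imwrite("pics/w1.png",f["image"][:,:,::-1])
E
```

```text
t 2.1 at [ 0.4331 -0.2972  0.1498] psi 145.62 tilt 0.09 move [-0.0006 -0.0008  0.1468] rz -0.08 grip 0.999 F [ 0.   1.3 -0.4] j6 -8
[[0.0, -0.945, -0.327, 0.084], [1.0, 0.0, 0.0, -0.0], [0.0, -0.327, 0.945, -0.175], [0.0, 0.0, 0.0, 1.0]] 63.27240112590942 -0.060243278823833936
board expected at [279.1 187.1] tcp [280.  246.7]
```

View pics/w1.png

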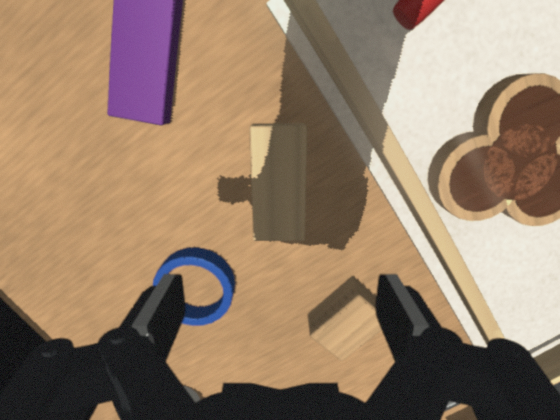

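The wrist view shows the pale board at x 251–305, y 124–243, so its centre is about (278,184) against the predicted (279,187). It lies along the picture's vertical, so the jaws are square to it. The purple look-alike is at (145,60). Descending.

Request:
servo_tool(
  series=[
    {"tx": 0.001,"ty": -0.001,"tz": 0.04,"rx": 0,"ry": 0,"rz": 0,"grip": 0},
    {"tx": 0.001,"ty": -0.001,"tz": 0.08,"rx": 0,"ry": 0,"rz": 0,"grip": 0},
    {"tx": 0.001,"ty": -0.001,"tz": 0.11,"rx": 0,"ry": 0,"rz": 0,"grip": 0},
    {"tx": 0.001,"ty": -0.001,"tz": 0.13,"rx": 0,"ry": 0,"rz": 0,"grip": 0},
    {"tx": 0.001,"ty": -0.001,"tz": 0.14,"rx": 0,"ry": 0,"rz": 0,"grip": 0},
    {"tx": 0.001,"ty": -0.001,"tz": 0.147,"rx": 0,"ry": 0,"rz": 0,"grip": 0},
    {"tx": 0.001,"ty": -0.001,"tz": 0.147,"rx": 0,"ry": 0,"rz": 0,"grip": 0.2},
    {"tx": 0.001,"ty": -0.001,"tz": 0.147,"rx": 0,"ry": 0,"rz": 0,"grip": 0.4},
  ],
)

```text
time_s: 2.82
tool_pos: [0.4328, -0.2963, 0.0048]
tcp_rot: [[-0.827, 0.562, 0.001], [0.562, 0.827, -0.001], [-0.001, -0.0, -1.0]]
ft_force: [-0.7, -1.0, 0.1]
grip_width: 0.749
```

Request:
servo_tool(
  series=[
    {"tx": 0,"ty": 0,"tz": 0,"rx": 0,"ry": 0,"rz": 0,"grip": 0.6},
    {"tx": 0,"ty": 0,"tz": 0,"rx": 0,"ry": 0,"rz": 0,"grip": 0.6},
    {"tx": 0,"ty": 0,"tz": 0,"rx": 0,"ry": 0,"rz": 0,"grip": 0.6},
    {"tx": 0,"ty": 0,"tz": 0,"rx": 0,"ry": 0,"rz": 0,"grip": 0.6},
    {"tx": 0,"ty": 0,"tz": 0,"rx": 0,"ry": 0,"rz": 0,"grip": 0.6},
  ],
)

```text
time_s: 3.23
tool_pos: [0.4324, -0.2966, 0.0043]
tcp_rot: [[-0.827, 0.562, 0.001], [0.562, 0.827, -0.001], [-0.001, -0.0, -1.0]]
ft_force: [-0.4, 0.3, 1.0]
grip_width: 0.404
```

```bash
python3 go.py 0.533 -0.106 0.15 145.7
```

```text
t 3.2333 at [ 0.4324 -0.2966  0.0043] psi 145.77 tilt 0.05 move [ 0.0239  0.2141 -0.1458] rz 0.07 grip 0.404 F [-0.4  0.3  1. ] j6 -8
```

The opening reads 0.40, which is narrower than a 50 mm board should give (0.59). I'll look before lifting.

```bash
python3 - <<'E'
from workcell import robot
from h import *
ob=robot.get_obs(); f=wristf(robot.grab_frame("wrist"),ob); s=robot.grab_frame("scene"); t=robot.grab_frame("top")
def proj(f,P):
    q=(np.array(P)-f["origin"])@np.array(f["rotation"]);q=q[:2]/q[2];q=q*(1+f["k1"]*(q@q));return (q*K(f)+[f["cx"],f["cy"]]).astype(int)
o=[cv2.resize(f["image"],(400,300))]
for g in (s,t):
    u,v=proj(g,[.433,-.297,.02]); o.append(cv2.resize(g["image"][v-30:v+30,u-40:u+40],(400,300),interpolation=cv2.INTER_CUBIC))
o.append(np.zeros_like(o[0]))
cv2.imwrite("pics/w2.png",np.vstack([np.hstack(o[:2]),np.hstack(o[2:])])[:,:,::-1])
E
```

```text
(no output)
```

View pics/w2.png

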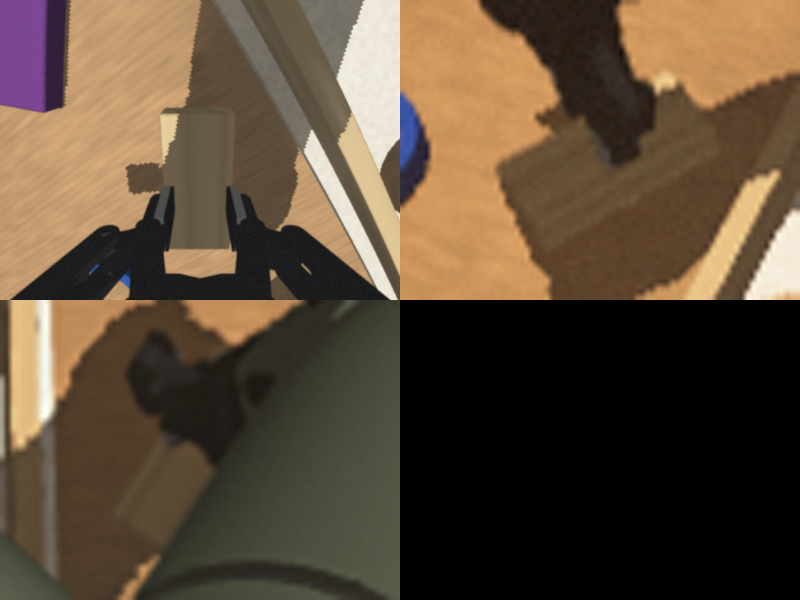

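The fingers stand on both sides of the board at about its edges, so closure doesn't map linearly to opening. I'll command a full closure and see where it stops.

Request:
servo_tool(
  series=[
    {"tx": 0,"ty": 0,"tz": 0,"rx": 0,"ry": 0,"rz": 0,"grip": 1},
    {"tx": 0,"ty": 0,"tz": 0,"rx": 0,"ry": 0,"rz": 0,"grip": 1},
    {"tx": 0,"ty": 0,"tz": 0,"rx": 0,"ry": 0,"rz": 0,"grip": 1},
    {"tx": 0,"ty": 0,"tz": 0,"rx": 0,"ry": 0,"rz": 0,"grip": 1},
  ],
)

```text
time_s: 3.72
tool_pos: [0.4321, -0.2962, 0.0037]
tcp_rot: [[-0.827, 0.562, -0.0], [0.562, 0.827, 0.0], [0.0, 0.0, -1.0]]
ft_force: [0.6, 0.4, -0.2]
grip_width: -0.002
```

Request:
servo_tool(
  series=[
    {"tx": 0,"ty": 0,"tz": -0.005,"rx": 0,"ry": 0,"rz": 0,"grip": 1},
    {"tx": 0,"ty": 0,"tz": -0.02,"rx": 0,"ry": 0,"rz": 0,"grip": 1},
    {"tx": 0,"ty": 0,"tz": -0.04,"rx": 0,"ry": 0,"rz": 0,"grip": 1},
  ],
)

```text
time_s: 3.97
tool_pos: [0.431, -0.2952, 0.0432]
tcp_rot: [[-0.827, 0.562, -0.002], [0.562, 0.827, 0.002], [0.003, 0.0, -1.0]]
ft_force: [0.1, 0.2, -0.6]
grip_width: 0.001
```

```bash
python3 go.py 0.533 -0.106 0.15 145.7; python3 - <<'E'
from workcell import robot
from h import *
ob=robot.get_obs(); f=wristf(robot.grab_frame("wrist"),ob);np.save("pics/w3.npy",f,allow_pickle=True)
cv2.imwrite("pics/w3.png",f["image"][:,:,::-1])
E
```

```text
t 3.9667 at [ 0.431  -0.2952  0.0432] psi 145.78 tilt 0.19 move [ 0.0224  0.2139 -0.1066] rz 0.08 grip 0.001 F [ 0.1  0.2 -0.6] j6 -8
```

View pics/w3.png

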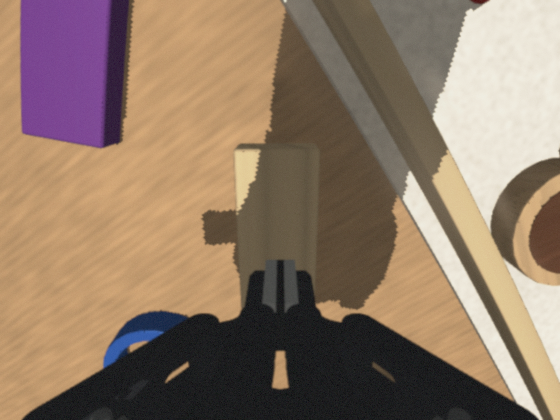

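The fingers have shut fully above the board: opening 0.00 at a reported TCP z of 0.004, with no force. Also, the fingertip is drawn at row 262, where the calibrated TCP would be at row 247. So the real finger end lies well behind the stated TCP. I'll touch the board's top (z 0.024) with the shut fingers, in small steps, to measure by how much.

Request:
servo_tool(
  series=[
    {"tx": 0,"ty": 0,"tz": 0.03,"rx": 0,"ry": 0,"rz": 0,"grip": 1},
    {"tx": 0,"ty": 0,"tz": 0.038,"rx": 0,"ry": 0,"rz": 0,"grip": 1},
    {"tx": 0,"ty": 0,"tz": 0.04,"rx": 0,"ry": 0,"rz": 0,"grip": 1},
    {"tx": 0,"ty": 0,"tz": 0.042,"rx": 0,"ry": 0,"rz": 0,"grip": 1},
    {"tx": 0,"ty": 0,"tz": 0.042,"rx": 0,"ry": 0,"rz": 0,"grip": 1},
  ],
)

```text
time_s: 4.43
tool_pos: [0.4319, -0.296, 0.0017]
tcp_rot: [[-0.827, 0.562, -0.001], [0.562, 0.827, 0.001], [0.001, 0.0, -1.0]]
ft_force: [0.3, -0.3, -0.4]
grip_width: 0.003
```

```bash
python3 go.py 0.433 -0.298 0.003 145.7; python3 - <<'E'
from workcell import robot
from h import *
ob=robot.get_obs(); f=wristf(robot.grab_frame("wrist"),ob); s=robot.grab_frame("scene")
u,v=325//1,0
def proj(f,P):
    q=(np.array(P)-f["origin"])@np.array(f["rotation"]);q=q[:2]/q[2];q=q*(1+f["k1"]*(q@q));return (q*K(f)+[f["cx"],f["cy"]])
print("tcp in scene",proj(s,ob["tool_pos"]).round(1),"wrist",proj(f,ob["tool_pos"]).round(1))
u,v=proj(s,[.433,-.297,.03]).astype(int);print("crop0",u-40,v-30)
a=cv2.resize(s["image"][v-30:v+30,u-40:u+40],(800,600),interpolation=cv2.INTER_CUBIC)
cv2.imwrite("pics/s4.png",a[:,:,::-1])
E
```

```text
t 4.4333 at [ 0.4319 -0.296   0.0017] psi 145.78 tilt 0.06 move [-0.002  -0.001  -0.0013] rz 0.08 grip 0.003 F [ 0.3 -0.3 -0.4] j6 -8
tcp in scene [192.7 179.1] wrist [280.  246.7]
crop0 150 143
```

View pics/s4.png

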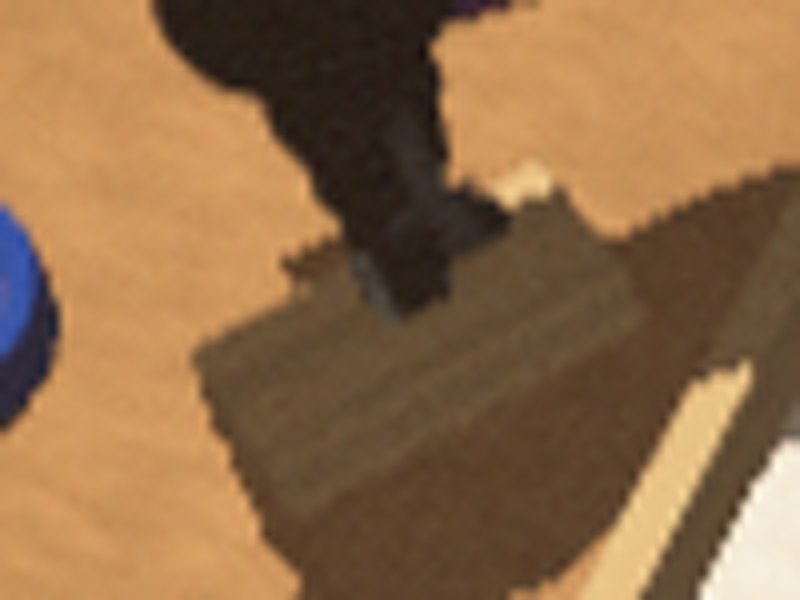

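The scene view shows the shut fingertip at crop (400,318), which is scene pixel (190.0,174.8). It is still above the board, and the stated TCP would be at (192.7,179.1). I'll intersect that ray with the tool axis.

```bash
python3 - <<'E'
from h import *
from workcell import robot
ob=robot.get_obs(); s=np.load("pics/scene0.npy",allow_pickle=True).item(); w=wristf(np.load("pics/w3.npy",allow_pickle=True).item(),ob)
R=np.array(ob["tcp_rot"]);p=np.array(ob["tool_pos"])
for px in((400,318),(355,270),(450,290)):
  for z in(.024,.03,.036,.042,.048):
    q=plane(s,[[150+px[0]/10,143+px[1]/10]],z)[0]; print(px,z,"tool mm",((q-p)@R*1000).round(1))
for px in((263,262),(297,262),(280,262)):
  for z in(.024,.03,.036,.042,.048):
    q=plane(w,[px],z)[0]; print("wrist",px,z,"tool mm",((q-p)@R*1000).round(1))
E
```

```text
(400, 318) 0.024 tool mm [ -2.5  -0.7 -21.8]
(400, 318) 0.03 tool mm [ -3.7   3.6 -27.8]
(400, 318) 0.036 tool mm [ -4.9   8.  -33.8]
(400, 318) 0.042 tool mm [ -6.1  12.4 -39.8]
(400, 318) 0.048 tool mm [ -7.3  16.7 -45.8]
(355, 270) 0.024 tool mm [ -4.5 -21.8 -21.8]
(355, 270) 0.03 tool mm [ -5.7 -17.3 -27.8]
(355, 270) 0.036 tool mm [ -6.9 -12.9 -33.8]
(355, 270) 0.042 tool mm [ -8.1  -8.4 -39.8]
(355, 270) 0.048 tool mm [ -9.2  -3.9 -45.8]
(450, 290) 0.024 tool mm [ 13.1  -0.8 -21.8]
(450, 290) 0.03 tool mm [ 11.8   3.5 -27.8]
(450, 290) 0.036 tool mm [ 10.5   7.9 -33.8]
(450, 290) 0.042 tool mm [  9.2  12.2 -39.8]
(450, 290) 0.048 tool mm [  7.9  16.6 -45.8]
wrist (263, 262) 0.024 tool mm [  2.   -8.5 -21.8]
wrist (263, 262) 0.03 tool mm [  5.2  -8.2 -27.8]
wrist (263, 262) 0.036 tool mm [  8.5  -7.9 -33.8]
wrist (263, 262) 0.042 tool mm [ 11.7  -7.5 -39.8]
wrist (263, 262) 0.048 tool mm [ 14.9  -7.2 -45.8]
wrist (297, 262) 0.024 tool mm [  2.    8.6 -21.8]
wrist (297, 262) 0.03 tool mm [  5.2   8.3 -27.8]
wrist (297, 262) 0.036 tool mm [  8.5   7.9 -33.8]
wrist (297, 262) 0.042 tool mm [ 11.7   7.6 -39.8]
wrist (297, 262) 0.048 tool mm [ 14.9   7.2 -45.8]
wrist (280, 262) 0.024 tool mm [  2.    0.  -21.8]
wrist (280, 262) 0.03 tool mm [  5.2   0.  -27.8]
wrist (280, 262) 0.036 tool mm [  8.5   0.  -33.8]
wrist (280, 262) 0.042 tool mm [ 11.7   0.  -39.8]
wrist (280, 262) 0.048 tool mm [ 14.9   0.  -45.8]
```

Both views agree. The shut fingertip (y = ±8 mm, x up to about 9 mm) ends about 33 mm behind the reported TCP, which is about 10 mm above the board. I'll probe the rest by touch.

Request:
servo_tool(
  series=[
    {"tx": 0,"ty": 0,"tz": 0.004,"rx": 0,"ry": 0,"rz": 0,"grip": 1},
    {"tx": 0,"ty": 0,"tz": 0.006,"rx": 0,"ry": 0,"rz": 0,"grip": 1},
    {"tx": 0,"ty": 0,"tz": 0.007,"rx": 0,"ry": 0,"rz": 0,"grip": 1},
    {"tx": 0,"ty": 0,"tz": 0.008,"rx": 0,"ry": 0,"rz": 0,"grip": 1},
    {"tx": 0,"ty": 0,"tz": 0.008,"rx": 0,"ry": 0,"rz": 0,"grip": 1},
  ],
)

```text
time_s: 4.95
tool_pos: [0.432, -0.2962, -0.0064]
tcp_rot: [[-0.827, 0.562, -0.0], [0.562, 0.827, 0.0], [0.0, 0.0, -1.0]]
ft_force: [0.1, -0.5, 0.3]
grip_width: -0.002
```

Request:
servo_tool(
  series=[
    {"tx": 0,"ty": 0,"tz": 0.001,"rx": 0,"ry": 0,"rz": 0,"grip": 1},
    {"tx": 0,"ty": 0,"tz": 0.001,"rx": 0,"ry": 0,"rz": 0,"grip": 1},
  ],
)

```text
time_s: 5.12
tool_pos: [0.4321, -0.2962, -0.0073]
tcp_rot: [[-0.827, 0.562, -0.0], [0.562, 0.827, 0.0], [0.0, 0.0, -1.0]]
ft_force: [-0.2, -0.0, -0.5]
grip_width: 0.0
```

Request:
servo_tool(
  series=[
    {"tx": 0,"ty": 0,"tz": 0.001,"rx": 0,"ry": 0,"rz": 0,"grip": 1},
    {"tx": 0,"ty": 0,"tz": 0.001,"rx": 0,"ry": 0,"rz": 0,"grip": 1},
  ],
)

```text
time_s: 5.28
tool_pos: [0.4323, -0.2964, -0.0079]
tcp_rot: [[-0.827, 0.562, 0.0], [0.562, 0.827, -0.0], [-0.0, -0.0, -1.0]]
ft_force: [-1.3, 0.9, 2.9]
grip_width: -0.001
```

Contact (2.9 N) at reported z -0.0077 on the board's 0.024 top, so the finger ends sit 31.7 mm behind the reported TCP (true z = reported + 0.0317). I'll use this offset from here on. Next: raise, open, go down to reported z -0.0285 (true 0.003) and grip.

Request:
servo_tool(
  series=[
    {"tx": 0,"ty": 0,"tz": -0.02,"rx": 0,"ry": 0,"rz": 0,"grip": 0},
    {"tx": 0,"ty": 0,"tz": -0.035,"rx": 0,"ry": 0,"rz": 0,"grip": 0},
    {"tx": 0,"ty": 0,"tz": -0.035,"rx": 0,"ry": 0,"rz": 0,"grip": 0},
    {"tx": 0,"ty": 0,"tz": -0.035,"rx": 0,"ry": 0,"rz": 0,"grip": 0},
    {"tx": 0,"ty": 0,"tz": -0.035,"rx": 0,"ry": 0,"rz": 0,"grip": 0},
    {"tx": 0,"ty": 0,"tz": -0.035,"rx": 0,"ry": 0,"rz": 0,"grip": 0},
    {"tx": 0,"ty": 0,"tz": -0.035,"rx": 0,"ry": 0,"rz": 0,"grip": 0},
    {"tx": 0,"ty": 0,"tz": -0.035,"rx": 0,"ry": 0,"rz": 0,"grip": 0},
  ],
)

```text
time_s: 5.95
tool_pos: [0.4317, -0.2959, 0.0261]
tcp_rot: [[-0.827, 0.562, -0.001], [0.562, 0.827, 0.001], [0.001, 0.0, -1.0]]
ft_force: [0.7, -1.2, -0.5]
grip_width: 1.0
```

Request:
servo_tool(
  series=[
    {"tx": 0,"ty": 0,"tz": 0,"rx": 0,"ry": 0,"rz": 0,"grip": 0},
    {"tx": 0,"ty": 0,"tz": 0,"rx": 0,"ry": 0,"rz": 0,"grip": 0},
    {"tx": 0,"ty": 0,"tz": 0.02,"rx": 0,"ry": 0,"rz": 0,"grip": 0},
    {"tx": 0,"ty": 0,"tz": 0.035,"rx": 0,"ry": 0,"rz": 0,"grip": 0},
    {"tx": 0,"ty": 0,"tz": 0.045,"rx": 0,"ry": 0,"rz": 0,"grip": 0},
    {"tx": 0,"ty": 0,"tz": 0.055,"rx": 0,"ry": 0,"rz": 0,"grip": 0},
    {"tx": 0,"ty": 0,"tz": 0.055,"rx": 0,"ry": 0,"rz": 0,"grip": 0.2},
    {"tx": 0,"ty": 0,"tz": 0.055,"rx": 0,"ry": 0,"rz": 0,"grip": 0.5},
  ],
)

```text
time_s: 6.62
tool_pos: [0.4318, -0.296, -0.0286]
tcp_rot: [[-0.827, 0.562, -0.001], [0.562, 0.827, 0.001], [0.001, 0.0, -1.0]]
ft_force: [0.9, 0.5, -0.2]
grip_width: 0.748
```

Request:
servo_tool(
  series=[
    {"tx": 0,"ty": 0,"tz": 0,"rx": 0,"ry": 0,"rz": 0,"grip": 1},
    {"tx": 0,"ty": 0,"tz": 0,"rx": 0,"ry": 0,"rz": 0,"grip": 1},
    {"tx": 0,"ty": 0,"tz": 0,"rx": 0,"ry": 0,"rz": 0,"grip": 1},
    {"tx": 0,"ty": 0,"tz": 0,"rx": 0,"ry": 0,"rz": 0,"grip": 1},
  ],
)

```text
time_s: 6.95
tool_pos: [0.4327, -0.2968, -0.0274]
tcp_rot: [[-0.827, 0.562, 0.001], [0.562, 0.827, -0.001], [-0.001, -0.0, -1.0]]
ft_force: [-0.2, 0.6, 4.0]
grip_width: 0.574
```

```bash
python3 go.py 0.533 -0.106 0.1 145.7
```

```text
t 6.95 at [ 0.4327 -0.2968 -0.0274] psi 145.78 tilt 0.09 move [ 0.0242  0.2141 -0.1275] rz 0.08 grip 0.574 F [-0.2  0.6  4. ] j6 -8
```

The opening of 0.574 is about 49 mm, so the board is held. I'll lift it, carry it over, and check the lobed slice's centre in both fixed views.

Request:
servo_tool(
  series=[
    {"tx": 0,"ty": 0,"tz": -0.02,"rx": 0,"ry": 0,"rz": 0,"grip": 1},
    {"tx": 0,"ty": 0,"tz": -0.05,"rx": 0,"ry": 0,"rz": 0,"grip": 1},
    {"tx": 0,"ty": 0,"tz": -0.085,"rx": 0,"ry": 0,"rz": 0,"grip": 1},
    {"tx": 0.004,"ty": 0.04,"tz": -0.085,"rx": 0,"ry": 0,"rz": 0,"grip": 1},
    {"tx": 0.009,"ty": 0.08,"tz": -0.085,"rx": 0,"ry": 0,"rz": 0,"grip": 1},
    {"tx": 0.014,"ty": 0.12,"tz": -0.085,"rx": 0,"ry": 0,"rz": 0,"grip": 1},
    {"tx": 0.018,"ty": 0.16,"tz": -0.085,"rx": 0,"ry": 0,"rz": 0,"grip": 1},
    {"tx": 0.022,"ty": 0.19,"tz": -0.085,"rx": 0,"ry": 0,"rz": 0,"grip": 1},
  ],
)

```text
time_s: 7.62
tool_pos: [0.522, -0.1242, 0.0572]
tcp_rot: [[-0.828, 0.561, 0.001], [0.561, 0.828, 0.001], [-0.001, 0.001, -1.0]]
ft_force: [1.2, -0.7, -0.6]
grip_width: 0.575
```

```bash
python3 - <<'E'
from h import *
t=np.load("pics/top0.npy",allow_pickle=True).item(); s=np.load("pics/scene0.npy",allow_pickle=True).item()
for n,a,b in(("round",(365,216),(441,394)),("lobed",(478,255),(345,325))):
    C=[]
    for f,c in((t,a),(s,b)):
        u,v=(np.array(c)*.7).astype(int); r=38
        g=cv2.cvtColor(f["image"],cv2.COLOR_RGB2HSV); m=np.zeros(g.shape[:2],np.uint8)
        m[v-r:v+r,u-r:u+r]=(g[v-r:v+r,u-r:u+r,2]<125); m=cv2.morphologyEx(m,cv2.MORPH_CLOSE,np.ones((3,3)))
        _,cc,st,ce=cv2.connectedComponentsWithStats(m); i=1+st[1:,4].argmax()
        ct=np.vstack([x.reshape(-1,2) for x in cv2.findContours((cc==i).astype(np.uint8),0,1)[0]])
        P=plane(f,ct,.038)[:,:2]*1000; p,rad=cv2.minEnclosingCircle(P.astype(np.float32)); C.append(ce[i])
        print(n,"heart circle",np.round(p),round(rad),"centroid",(plane(f,ce[i],.038)*1000).round()[0],st[i,4])
    x,e=tri((t,s),C);print(n,"tri",x.round(4),np.round(e,4))
E
python3 go.py 0.533 -0.106 0.012 145.7
```

```text
round heart circle [608.  95.] 62 centroid [607.  95.  38.] 1570
round heart circle [604.  94.] 62 centroid [605.  97.  38.] 1619
round tri [0.6063 0.0958 0.04  ] [0.001 0.001]
lobed heart circle [ 534. -106.] 65 centroid [ 534. -107.   38.] 1265
lobed heart circle [ 529. -108.] 65 centroid [ 532. -107.   38.] 1214
lobed tri [ 0.533  -0.1065  0.041 ] [0. 0.]
t 7.6167 at [ 0.522  -0.1242  0.0572] psi 145.85 tilt 0.07 move [0.0011 0.0212 0.0453] rz 0.15 grip 0.575 F [ 1.2 -0.7 -0.6] j6 13
```

Triangulated: the lobed slice at (0.533, -0.1065), top 0.041, and the round slice at (0.606, 0.096), top 0.040. Both are near the stated 0.038. Lowering the board.

Request:
servo_tool(
  series=[
    {"tx": 0.001,"ty": 0.015,"tz": 0,"rx": 0,"ry": 0,"rz": 0,"grip": 1},
    {"tx": 0.001,"ty": 0.021,"tz": 0,"rx": 0,"ry": 0,"rz": 0,"grip": 1},
    {"tx": 0.001,"ty": 0.021,"tz": 0.015,"rx": 0,"ry": 0,"rz": 0,"grip": 1},
    {"tx": 0.001,"ty": 0.021,"tz": 0.03,"rx": 0,"ry": 0,"rz": 0,"grip": 1},
    {"tx": 0.001,"ty": 0.021,"tz": 0.037,"rx": 0,"ry": 0,"rz": 0,"grip": 1},
    {"tx": 0.001,"ty": 0.021,"tz": 0.042,"rx": 0,"ry": 0,"rz": 0,"grip": 1},
    {"tx": 0.001,"ty": 0.021,"tz": 0.044,"rx": 0,"ry": 0,"rz": 0,"grip": 1},
    {"tx": 0.001,"ty": 0.021,"tz": 0.045,"rx": 0,"ry": 0,"rz": 0,"grip": 1},
  ],
)

```text
time_s: 8.28
tool_pos: [0.5316, -0.1094, 0.0117]
tcp_rot: [[-0.826, 0.563, -0.0], [0.563, 0.826, 0.0], [0.0, -0.0, -1.0]]
ft_force: [0.4, -0.9, -1.3]
grip_width: 0.574
```

Request:
servo_tool(
  series=[
    {"tx": 0,"ty": 0,"tz": 0.001,"rx": 0,"ry": 0,"rz": 0,"grip": 1},
    {"tx": 0,"ty": 0,"tz": 0.002,"rx": 0,"ry": 0,"rz": 0,"grip": 1},
    {"tx": 0,"ty": 0,"tz": 0.002,"rx": 0,"ry": 0,"rz": 0,"grip": 1},
  ],
)

```text
time_s: 8.53
tool_pos: [0.5323, -0.1093, 0.0106]
tcp_rot: [[-0.827, 0.563, 0.001], [0.563, 0.827, -0.001], [-0.001, -0.0, -1.0]]
ft_force: [-0.1, 0.3, 2.2]
grip_width: 0.577
```

Request:
servo_tool(
  series=[
    {"tx": 0,"ty": 0,"tz": 0,"rx": 0,"ry": 0,"rz": 0,"grip": 0.35},
    {"tx": 0,"ty": 0,"tz": 0,"rx": 0,"ry": 0,"rz": 0,"grip": 0.2},
    {"tx": 0,"ty": 0,"tz": 0,"rx": 0,"ry": 0,"rz": 0,"grip": 0},
    {"tx": 0,"ty": 0,"tz": 0,"rx": 0,"ry": 0,"rz": 0,"grip": 0},
    {"tx": 0,"ty": 0,"tz": 0,"rx": 0,"ry": 0,"rz": 0,"grip": 0},
    {"tx": 0,"ty": 0,"tz": -0.02,"rx": 0,"ry": 0,"rz": 0,"grip": 0},
    {"tx": 0,"ty": 0,"tz": -0.06,"rx": 0,"ry": 0,"rz": 0,"grip": 0},
    {"tx": 0,"ty": 0,"tz": -0.1,"rx": 0,"ry": 0,"rz": 0,"grip": 0},
  ],
)

```text
time_s: 9.2
tool_pos: [0.53, -0.1082, 0.1095]
tcp_rot: [[-0.827, 0.562, -0.004], [0.562, 0.827, 0.001], [0.004, -0.001, -1.0]]
ft_force: [1.5, 0.4, 0.6]
grip_width: 1.002
```

```bash
python3 go.py 0.597 -0.32 0.11 101.5
```

```text
t 9.2 at [ 0.53   -0.1082  0.1095] psi 145.78 tilt 0.25 move [-0.1745 -0.1374 -0.0011] rz 44.28 grip 1.002 F [1.5 0.4 0.6] j6 15
```

Request:
servo_tool(
  series=[
    {"tx": -0.1745,"ty": -0.1374,"tz": 0,"rx": 0,"ry": 0,"rz": 44.3,"grip": 0},
    {"tx": -0.1745,"ty": -0.1374,"tz": 0,"rx": 0,"ry": 0,"rz": 44.3,"grip": 0},
    {"tx": -0.1745,"ty": -0.1374,"tz": 0,"rx": 0,"ry": 0,"rz": 44.3,"grip": 0},
    {"tx": -0.1745,"ty": -0.1374,"tz": 0,"rx": 0,"ry": 0,"rz": 44.3,"grip": 0},
    {"tx": -0.1745,"ty": -0.1374,"tz": 0,"rx": 0,"ry": 0,"rz": 44.3,"grip": 0},
    {"tx": -0.1745,"ty": -0.1374,"tz": 0,"rx": 0,"ry": 0,"rz": 44.3,"grip": 0},
    {"tx": -0.1745,"ty": -0.1374,"tz": 0,"rx": 0,"ry": 0,"rz": 44.3,"grip": 0},
    {"tx": -0.1745,"ty": -0.1374,"tz": 0,"rx": 0,"ry": 0,"rz": 44.3,"grip": 0},
  ],
)

```text
time_s: 9.87
tool_pos: [0.5983, -0.321, 0.109]
tcp_rot: [[-0.199, 0.98, -0.001], [0.98, 0.199, 0.001], [0.001, -0.001, -1.0]]
ft_force: [-0.7, -0.1, 0.1]
grip_width: 1.0
```

```bash
python3 go.py 0.597 -0.32 -0.02 101.5;  python3 - <<'E'
from workcell import robot
from h import *
def proj(f,P):
    q=(np.array(P)-f["origin"])@np.array(f["rotation"]);q=q[:2]/q[2];q=q*(1+f["k1"]*(q@q));return (q*K(f)+[f["cx"],f["cy"]])
t=robot.grab_frame("top"); s=robot.grab_frame("scene"); ob=robot.get_obs(); f=wristf(robot.grab_frame("wrist"),ob); np.save("pics/w5.npy",f,allow_pickle=True);np.save("pics/top5.npy",t,allow_pickle=True);np.save("pics/scene5.npy",s,allow_pickle=True)
e=proj(f,[.597,-.32,.04]); print("block expected",e.round(1))
g=f["image"].copy(); cv2.drawMarker(g,tuple(int(x) for x in e),(255,0,0),0,12,1)
o=[cv2.resize(g,(400,300))]
for q in(t,s):
    u,v=proj(q,[.533,-.107,.06]).astype(int);print(u,v); o.append(cv2.resize(q["image"][v-45:v+45,u-60:u+60],(400,300),interpolation=cv2.INTER_CUBIC))
o.append(o[0]*0)
cv2.imwrite("pics/m5.png",np.vstack([np.hstack(o[:2]),np.hstack(o[2:])])[:,:,::-1])
E
```

```text
t 9.8667 at [ 0.5983 -0.321   0.109 ] psi 101.47 tilt 0.08 move [ 0.001 -0.001  0.129] rz -0.03 grip 1.0 F [-0.7 -0.1  0.1] j6 44
block expected [278.4 207.5]
332 175
239 219
```

View pics/m5.png

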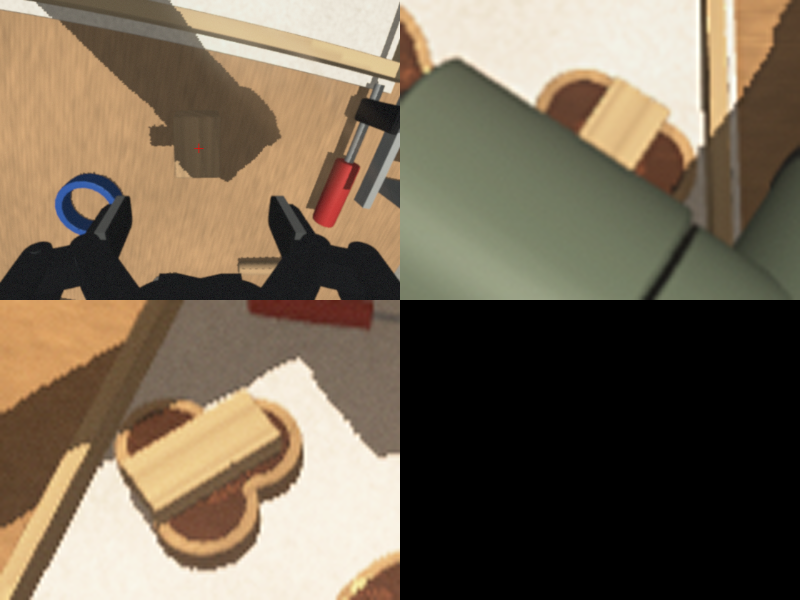

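The wrist shows the block at 400-scale (197,145), with the prediction at (199,148), squared to the jaws. The red clamp handle at (335,190) and the tape at (85,205) clear the fingers. The scene view shows the board flat on the clover slice at about (239.6,219.6), against (239,219) predicted. Picking the block at true z 0.010 (reported -0.0215).

Request:
servo_tool(
  series=[
    {"tx": 0.002,"ty": 0,"tz": 0.04,"rx": 0,"ry": 0,"rz": 0,"grip": 0},
    {"tx": 0.002,"ty": 0,"tz": 0.08,"rx": 0,"ry": 0,"rz": 0,"grip": 0},
    {"tx": 0.002,"ty": 0,"tz": 0.11,"rx": 0,"ry": 0,"rz": 0,"grip": 0},
    {"tx": 0.002,"ty": 0,"tz": 0.125,"rx": 0,"ry": 0,"rz": 0,"grip": 0},
    {"tx": 0.002,"ty": 0,"tz": 0.13,"rx": 0,"ry": 0,"rz": 0,"grip": 0},
    {"tx": 0.002,"ty": 0,"tz": 0.13,"rx": 0,"ry": 0,"rz": 0,"grip": 0.1},
    {"tx": 0.002,"ty": 0,"tz": 0.13,"rx": 0,"ry": 0,"rz": 0,"grip": 0.3},
    {"tx": 0.002,"ty": 0,"tz": 0.13,"rx": 0,"ry": 0,"rz": 0,"grip": 0.5},
  ],
)

```text
time_s: 10.68
tool_pos: [0.5997, -0.3192, -0.018]
tcp_rot: [[-0.2, 0.98, 0.002], [0.98, 0.2, -0.002], [-0.002, 0.002, -1.0]]
ft_force: [-1.2, -0.3, 1.9]
grip_width: 0.635
```

Request:
servo_tool(
  series=[
    {"tx": 0,"ty": 0,"tz": 0,"rx": 0,"ry": 0,"rz": 0,"grip": 1},
    {"tx": 0,"ty": 0,"tz": 0,"rx": 0,"ry": 0,"rz": 0,"grip": 1},
    {"tx": 0,"ty": 0,"tz": 0,"rx": 0,"ry": 0,"rz": 0,"grip": 1},
    {"tx": 0,"ty": 0,"tz": 0,"rx": 0,"ry": 0,"rz": 0,"grip": 1},
  ],
)

```text
time_s: 11.02
tool_pos: [0.6, -0.3195, -0.0177]
tcp_rot: [[-0.199, 0.98, 0.003], [0.98, 0.199, -0.002], [-0.003, 0.003, -1.0]]
ft_force: [-0.7, 1.1, 7.1]
grip_width: 0.578
```

```bash
python3 go.py 0.533 -0.107 0.09 145.7;  python3 - <<'E'
from h import *
s=np.load("pics/scene5.npy",allow_pickle=True).item()
c=km(s,(239.6,219.6),26,5); P=plane(s,c,.062)[:,:2]*1000
print(cv2.minAreaRect(P.astype(np.float32)))
for k in (4,6):
    P=plane(s,km(s,(239.6,219.6),26,k),.062)[:,:2]*1000; print(cv2.minAreaRect(P.astype(np.float32)))
E
```

```text
t 11.0167 at [ 0.6    -0.3195 -0.0177] psi 101.49 tilt 0.22 move [ 0.2213 -0.023  -0.1084] rz -44.21 grip 0.578 F [-0.7  1.1  7.1] j6 44
((521.0388793945312, -113.8036117553711), (66.16409301757812, 120.84024047851562), 55.55491638183594)
((522.218017578125, -115.15438079833984), (70.33312225341797, 126.16300964355469), 55.14080047607422)
((526.3158569335938, -114.14237213134766), (61.17639923095703, 112.04792022705078), 55.161643981933594)
```

The block is gripped (0.578, about 49 mm). A 7 N upward force remains, probably from the pads swinging forward as they close. I'll lift 10 mm and check. The k-means mask of the placed board leaked onto the slice rim (61x112 mm at best), so I'll use the corners read from the crop instead.

Request:
servo_tool(
  series=[
    {"tx": 0,"ty": 0,"tz": -0.005,"rx": 0,"ry": 0,"rz": 0,"grip": 1},
    {"tx": 0,"ty": 0,"tz": -0.01,"rx": 0,"ry": 0,"rz": 0,"grip": 1},
    {"tx": 0,"ty": 0,"tz": -0.015,"rx": 0,"ry": 0,"rz": 0,"grip": 1},
    {"tx": 0,"ty": 0,"tz": -0.015,"rx": 0,"ry": 0,"rz": 0,"grip": 1},
  ],
)

```text
time_s: 11.35
tool_pos: [0.5992, -0.3192, -0.0037]
tcp_rot: [[-0.199, 0.98, 0.002], [0.98, 0.199, -0.001], [-0.001, 0.001, -1.0]]
ft_force: [0.8, 0.3, 0.3]
grip_width: 0.577
```

```bash
python3 go.py 0.533 -0.107 0.09 145.7;  python3 - <<'E'
from h import *
s=np.load("pics/scene5.npy",allow_pickle=True).item()
c=np.array([(120,160),(250,92),(280,137),(150,202)])*.3+[239-60,219-45]
P=plane(s,c,.062)*1000; print(P[:,:2].round().tolist(),P.mean(0).round(1),np.linalg.norm(np.diff(P,axis=0),axis=1).round())
E
```

```text
t 11.35 at [ 0.5992 -0.3192 -0.0037] psi 101.47 tilt 0.12 move [ 0.221  -0.0225 -0.094 ] rz -44.23 grip 0.577 F [0.8 0.3 0.3] j6 44
[[562.0, -160.0], [475.0, -93.0], [504.0, -57.0], [586.0, -125.0]] [ 531.8 -108.7   62. ] [110.  46. 107.]
```

The lift is clean. The placed board's centre is (0.532, -0.109), 110x46 mm, about 2.5 mm off the slice centre. Carrying the block over it.

Request:
servo_tool(
  series=[
    {"tx": 0,"ty": 0,"tz": -0.04,"rx": 0,"ry": 0,"rz": 0,"grip": 1},
    {"tx": 0,"ty": 0,"tz": -0.08,"rx": 0,"ry": 0,"rz": 0,"grip": 1},
    {"tx": 0.02,"ty": -0.002,"tz": -0.095,"rx": 0,"ry": 0,"rz": -7,"grip": 1},
    {"tx": 0.06,"ty": -0.006,"tz": -0.095,"rx": 0,"ry": 0,"rz": -14,"grip": 1},
    {"tx": 0.1,"ty": -0.01,"tz": -0.095,"rx": 0,"ry": 0,"rz": -21,"grip": 1},
    {"tx": 0.14,"ty": -0.014,"tz": -0.095,"rx": 0,"ry": 0,"rz": -28,"grip": 1},
    {"tx": 0.175,"ty": -0.018,"tz": -0.095,"rx": 0,"ry": 0,"rz": -35,"grip": 1},
    {"tx": 0.2,"ty": -0.021,"tz": -0.095,"rx": 0,"ry": 0,"rz": -42,"grip": 1},
  ],
)

```text
time_s: 12.02
tool_pos: [0.5362, -0.1238, 0.0898]
tcp_rot: [[-0.808, 0.589, -0.001], [0.589, 0.808, 0.001], [0.002, 0.0, -1.0]]
ft_force: [0.1, -0.3, -1.2]
grip_width: 0.581
```

```bash
python3 go.py 0.5345 -0.1107 0.046 145.7
```

```text
t 12.0167 at [ 0.5362 -0.1238  0.0898] psi 143.91 tilt 0.09 move [0.0091 0.0096 0.0438] rz -1.79 grip 0.581 F [ 0.1 -0.3 -1.2] j6 15
```

Request:
servo_tool(
  series=[
    {"tx": 0.009,"ty": 0.0095,"tz": 0,"rx": 0,"ry": 0,"rz": -1.5,"grip": 1},
    {"tx": 0.009,"ty": 0.0095,"tz": 0.015,"rx": 0,"ry": 0,"rz": -1.5,"grip": 1},
    {"tx": 0.009,"ty": 0.0095,"tz": 0.03,"rx": 0,"ry": 0,"rz": -1.5,"grip": 1},
    {"tx": 0.009,"ty": 0.0095,"tz": 0.037,"rx": 0,"ry": 0,"rz": -1.5,"grip": 1},
    {"tx": 0.009,"ty": 0.0095,"tz": 0.04,"rx": 0,"ry": 0,"rz": -1.5,"grip": 1},
    {"tx": 0.009,"ty": 0.0095,"tz": 0.042,"rx": 0,"ry": 0,"rz": -1.5,"grip": 1},
    {"tx": 0.009,"ty": 0.0095,"tz": 0.042,"rx": 0,"ry": 0,"rz": -1.5,"grip": 1},
  ],
)

```text
time_s: 12.6
tool_pos: [0.5367, -0.1143, 0.0477]
tcp_rot: [[-0.818, 0.575, -0.0], [0.575, 0.818, -0.0], [0.0, -0.0, -1.0]]
ft_force: [-0.1, -0.0, -1.1]
grip_width: 0.577
```

Request:
servo_tool(
  series=[
    {"tx": 0,"ty": 0,"tz": 0.001,"rx": 0,"ry": 0,"rz": 0,"grip": 1},
    {"tx": 0,"ty": 0,"tz": 0.001,"rx": 0,"ry": 0,"rz": 0,"grip": 1},
  ],
)

```text
time_s: 12.77
tool_pos: [0.5369, -0.1143, 0.0472]
tcp_rot: [[-0.819, 0.574, 0.001], [0.574, 0.819, -0.0], [-0.001, 0.0, -1.0]]
ft_force: [-1.0, 0.5, -0.5]
grip_width: 0.574
```

Request:
servo_tool(
  series=[
    {"tx": 0,"ty": 0,"tz": 0.001,"rx": 0,"ry": 0,"rz": 0,"grip": 1},
    {"tx": 0,"ty": 0,"tz": 0.001,"rx": 0,"ry": 0,"rz": 0,"grip": 1},
  ],
)

```text
time_s: 12.93
tool_pos: [0.5367, -0.114, 0.046]
tcp_rot: [[-0.819, 0.574, 0.001], [0.574, 0.819, -0.0], [-0.001, 0.0, -1.0]]
ft_force: [0.6, 0.8, -1.1]
grip_width: 0.581
```

Request:
servo_tool(
  series=[
    {"tx": 0.004,"ty": 0.0015,"tz": 0,"rx": 0,"ry": 0,"rz": 0,"grip": 1},
    {"tx": 0.004,"ty": 0.0015,"tz": 0.001,"rx": 0,"ry": 0,"rz": 0,"grip": 1},
    {"tx": 0.004,"ty": 0.0015,"tz": 0.001,"rx": 0,"ry": 0,"rz": 0,"grip": 1},
  ],
)

```text
time_s: 13.18
tool_pos: [0.5337, -0.11, 0.0447]
tcp_rot: [[-0.819, 0.574, -0.0], [0.574, 0.819, 0.0], [0.0, -0.0, -1.0]]
ft_force: [-0.9, 0.3, -1.3]
grip_width: 0.579
```

Request:
servo_tool(
  series=[
    {"tx": 0,"ty": 0,"tz": 0.001,"rx": 0,"ry": 0,"rz": 0,"grip": 1},
    {"tx": 0,"ty": 0,"tz": 0.001,"rx": 0,"ry": 0,"rz": 0,"grip": 1},
  ],
)

```text
time_s: 13.35
tool_pos: [0.534, -0.1102, 0.0442]
tcp_rot: [[-0.819, 0.574, 0.0], [0.574, 0.819, 0.0], [0.0, 0.0, -1.0]]
ft_force: [-1.8, 0.5, 3.1]
grip_width: 0.582
```

Contact at 0.0442, against 0.0443 predicted. Releasing, rising, then measuring the weight and the disc.

Request:
servo_tool(
  series=[
    {"tx": 0,"ty": 0,"tz": 0,"rx": 0,"ry": 0,"rz": 0,"grip": 0.35},
    {"tx": 0,"ty": 0,"tz": 0,"rx": 0,"ry": 0,"rz": 0,"grip": 0.2},
    {"tx": 0,"ty": 0,"tz": 0,"rx": 0,"ry": 0,"rz": 0,"grip": 0},
    {"tx": 0,"ty": 0,"tz": 0,"rx": 0,"ry": 0,"rz": 0,"grip": 0},
    {"tx": 0,"ty": 0,"tz": 0,"rx": 0,"ry": 0,"rz": 0,"grip": 0},
    {"tx": 0,"ty": 0,"tz": -0.02,"rx": 0,"ry": 0,"rz": 0,"grip": 0},
    {"tx": 0,"ty": 0,"tz": -0.06,"rx": 0,"ry": 0,"rz": 0,"grip": 0},
    {"tx": 0,"ty": 0,"tz": -0.1,"rx": 0,"ry": 0,"rz": 0,"grip": 0},
  ],
)

```text
time_s: 14.02
tool_pos: [0.5324, -0.1098, 0.1435]
tcp_rot: [[-0.819, 0.574, -0.004], [0.574, 0.819, 0.001], [0.004, -0.001, -1.0]]
ft_force: [1.7, -0.1, -0.9]
grip_width: 1.001
```

```bash
cat > wd.py <<'E'
from h import *
t=np.load("pics/top0.npy",allow_pickle=True).item(); s=np.load("pics/scene0.npy",allow_pickle=True).item()
def blob(f,c,r,fn):
    u,v=(np.array(c)*.7).astype(int); m=np.zeros(f["image"].shape[:2],np.uint8); im=f["image"][v-r:v+r,u-r:u+r]
    m[v-r:v+r,u-r:u+r]=fn(cv2.cvtColor(im,cv2.COLOR_RGB2HSV).astype(int)); m=cv2.morphologyEx(m,cv2.MORPH_CLOSE,np.ones((3,3)))
    _,cc,st,ce=cv2.connectedComponentsWithStats(m); i=1+st[1:,4].argmax()
    return max(cv2.findContours((cc==i).astype(np.uint8),0,1)[0],key=cv2.contourArea).reshape(-1,2)
for n,a,b,h,fn in(("weight",(188,284),(654,393),.04,lambda g:(g[:,:,1]<90)&(g[:,:,2]>70)),
                  ("bar",(250,221),(569,430),.03,lambda g:(g[:,:,1]<90)&(g[:,:,2]>110))):
    C=[]
    for f,c in((t,a),(s,b)):
        ct=blob(f,c,24,fn);p,r=cv2.minEnclosingCircle((plane(f,ct,h)[:,:2]*1000).astype(np.float32));C.append(cv2.minEnclosingCircle(ct.astype(np.float32))[0])
        print(n,np.round(p),round(r,1),"px",np.round(C[-1],1),"bbox",ct.min(0),ct.max(0))
    x,e=tri((t,s),C);print(n,"tri",x.round(4),np.round(e,4))
E
python3 wd.py; python3 go.py 0.41 0.40 0.14 145
```

```text
weight [482. 426.] 25.8 px [130.2 198.4] bbox [121 189] [138 208]
weight [483. 423.] 28.4 px [458.1 274. ] bbox [446 263] [470 284]
weight tri [0.4831 0.4255 0.0356] [0.0013 0.0013]
bar [598. 313.] 40.2 px [174. 156.] bbox [160 147] [188 166]
bar [595. 311.] 40.7 px [399.  302.5] bbox [383 293] [415 312]
bar tri [0.5972 0.3112 0.0329] [0.0008 0.0008]
t 14.0167 at [ 0.5324 -0.1098  0.1435] psi 144.97 tilt 0.25 move [0.3928 0.3472 0.0047] rz -0.03 grip 1.001 F [ 1.7 -0.1 -0.9] j6 16
```

Request:
servo_tool(
  series=[
    {"tx": 0.348,"ty": 0.409,"tz": 0,"rx": 0,"ry": 0,"rz": 0,"grip": 0},
    {"tx": 0.348,"ty": 0.409,"tz": 0,"rx": 0,"ry": 0,"rz": 0,"grip": 0},
    {"tx": 0.348,"ty": 0.409,"tz": 0,"rx": 0,"ry": 0,"rz": 0,"grip": 0},
    {"tx": 0.348,"ty": 0.409,"tz": 0,"rx": 0,"ry": 0,"rz": 0,"grip": 0},
    {"tx": 0.348,"ty": 0.409,"tz": 0,"rx": 0,"ry": 0,"rz": 0,"grip": 0},
    {"tx": 0.348,"ty": 0.409,"tz": 0,"rx": 0,"ry": 0,"rz": 0,"grip": 0},
    {"tx": 0.348,"ty": 0.409,"tz": 0,"rx": 0,"ry": 0,"rz": 0,"grip": 0},
    {"tx": 0.348,"ty": 0.409,"tz": 0,"rx": 0,"ry": 0,"rz": 0,"grip": 0},
  ],
)

```text
time_s: 14.68
tool_pos: [0.5024, 0.2235, 0.1439]
tcp_rot: [[-0.819, 0.574, 0.0], [0.574, 0.819, 0.0], [-0.0, 0.0, -1.0]]
ft_force: [1.9, -0.9, -0.5]
grip_width: 1.002
```

```bash
python3 go.py 0.482 0.425 0.12 145
```

```text
t 14.6833 at [0.5024 0.2235 0.1439] psi 144.97 tilt 0.03 move [0.1323 0.1533 0.0239] rz -0.03 grip 1.002 F [ 1.9 -0.9 -0.5] j6 51
```

Request:
servo_tool(
  series=[
    {"tx": 0.132,"ty": 0.153,"tz": 0.02,"rx": 0,"ry": 0,"rz": 0,"grip": 0},
    {"tx": 0.132,"ty": 0.153,"tz": 0.02,"rx": 0,"ry": 0,"rz": 0,"grip": 0},
    {"tx": 0.132,"ty": 0.153,"tz": 0.02,"rx": 0,"ry": 0,"rz": 0,"grip": 0},
    {"tx": 0.132,"ty": 0.153,"tz": 0.02,"rx": 0,"ry": 0,"rz": 0,"grip": 0},
    {"tx": 0.132,"ty": 0.153,"tz": 0.02,"rx": 0,"ry": 0,"rz": 0,"grip": 0},
    {"tx": 0.132,"ty": 0.153,"tz": 0.02,"rx": 0,"ry": 0,"rz": 0,"grip": 0},
    {"tx": 0.132,"ty": 0.153,"tz": 0.02,"rx": 0,"ry": 0,"rz": 0,"grip": 0},
  ],
)

```text
time_s: 15.27
tool_pos: [0.4816, 0.4242, 0.1229]
tcp_rot: [[-0.821, 0.571, -0.001], [0.571, 0.821, -0.001], [0.0, -0.001, -1.0]]
ft_force: [0.9, -0.4, -0.4]
grip_width: 1.001
```

```bash
python3 go.py 0.482 0.425 -0.02 145; python3 - <<'E'
from workcell import robot
from h import *
def proj(f,P):
    q=(np.array(P)-f["origin"])@np.array(f["rotation"]);q=q[:2]/q[2];q=q*(1+f["k1"]*(q@q));return (q*K(f)+[f["cx"],f["cy"]])
s=robot.grab_frame("scene");t=robot.grab_frame("top"); ob=robot.get_obs(); f=wristf(robot.grab_frame("wrist"),ob); np.save("pics/w6.npy",f,allow_pickle=True);np.save("pics/scene6.npy",s,allow_pickle=True);np.save("pics/top6.npy",t,allow_pickle=True)
e=proj(f,[.482,.425,.04]); print("expected",e.round(1), "knob",proj(f,[.482,.425,.064]).round(1))
o=[cv2.resize(f["image"],(400,300))]
for q in(s,t):
    u,v=proj(q,[.532,-.109,.08]).astype(int); print(u,v);o.append(cv2.resize(q["image"][v-45:v+45,u-60:u+60],(400,300),interpolation=cv2.INTER_CUBIC))
u,v=proj(t,[.45,.33,.03]).astype(int); print(u,v);v=max(v,45);u=max(u,60)
o.append(cv2.resize(t["image"][v-45:v+45,u-60:u+60],(400,300),interpolation=cv2.INTER_CUBIC))
cv2.imwrite("pics/m6.png",np.vstack([np.hstack(o[:2]),np.hstack(o[2:])])[:,:,::-1])
E
```

```text
t 15.2667 at [0.4816 0.4242 0.1229] psi 145.18 tilt 0.06 move [1.000e-04 1.000e-03 1.429e-01] rz 0.18 grip 1.001 F [ 0.9 -0.4 -0.4] j6 70
expected [283.1 198.4] knob [283.3 208.4]
238 214
333 174
165 210
```

View pics/m6.png

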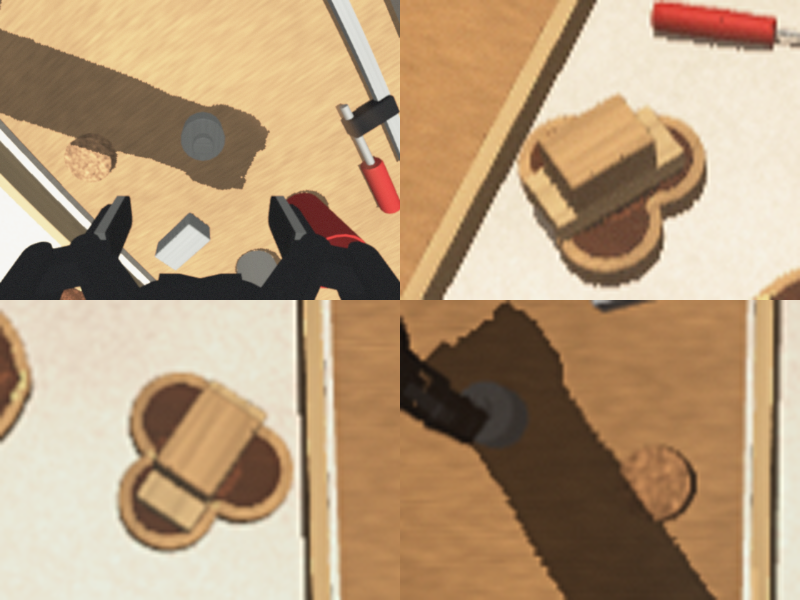

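The wrist shows the weight's top at (283,193) and its knob at (284,206), within 3–5 px of prediction. The block sits squarely on the board in both crops. In case the gripper body is lower than stated, I'll take the knob at true z 0.043 (reported 0.0115).

Request:
servo_tool(
  series=[
    {"tx": 0.002,"ty": 0.001,"tz": 0.04,"rx": 0,"ry": 0,"rz": 0,"grip": 0},
    {"tx": 0.002,"ty": 0.001,"tz": 0.075,"rx": 0,"ry": 0,"rz": 0,"grip": 0},
    {"tx": 0.002,"ty": 0.001,"tz": 0.095,"rx": 0,"ry": 0,"rz": 0,"grip": 0},
    {"tx": 0.002,"ty": 0.001,"tz": 0.105,"rx": 0,"ry": 0,"rz": 0,"grip": 0},
    {"tx": 0.002,"ty": 0.001,"tz": 0.111,"rx": 0,"ry": 0,"rz": 0,"grip": 0.3},
    {"tx": 0.002,"ty": 0.001,"tz": 0.111,"rx": 0,"ry": 0,"rz": 0,"grip": 0.5},
    {"tx": 0.002,"ty": 0.001,"tz": 0.111,"rx": 0,"ry": 0,"rz": 0,"grip": 0.6},
    {"tx": 0.002,"ty": 0.001,"tz": 0.111,"rx": 0,"ry": 0,"rz": 0,"grip": 0.65},
  ],
)

```text
time_s: 16.08
tool_pos: [0.4829, 0.4252, 0.0147]
tcp_rot: [[-0.819, 0.574, 0.003], [0.574, 0.819, 0.002], [-0.001, 0.003, -1.0]]
ft_force: [-0.5, 0.6, -0.1]
grip_width: 0.46
```

Request:
servo_tool(
  series=[
    {"tx": 0,"ty": 0,"tz": 0,"rx": 0,"ry": 0,"rz": 0,"grip": 0.7},
    {"tx": 0,"ty": 0,"tz": 0,"rx": 0,"ry": 0,"rz": 0,"grip": 0.75},
    {"tx": 0,"ty": 0,"tz": 0,"rx": 0,"ry": 0,"rz": 0,"grip": 1},
    {"tx": 0,"ty": 0,"tz": 0,"rx": 0,"ry": 0,"rz": 0,"grip": 1},
    {"tx": 0,"ty": 0,"tz": 0,"rx": 0,"ry": 0,"rz": 0,"grip": 1},
    {"tx": 0,"ty": 0,"tz": 0,"rx": 0,"ry": 0,"rz": 0,"grip": 1},
  ],
  grip_force=60,
)

```text
time_s: 16.58
tool_pos: [0.4827, 0.4254, 0.0146]
tcp_rot: [[-0.819, 0.574, 0.003], [0.574, 0.819, 0.002], [-0.001, 0.003, -1.0]]
ft_force: [0.2, -0.3, 5.3]
grip_width: 0.231
```

```bash
python3 go.py 0.482 0.425 0.1 145; python3 - <<'E'
from h import *
s=np.load("pics/scene6.npy",allow_pickle=True).item();t=np.load("pics/top6.npy",allow_pickle=True).item()
a=np.array([(213,82),(265,110),(208,190),(155,155)])*.3+[333-60,174-45]
b=np.array([(140,133),(220,97),(258,142),(175,190)])*.3+[238-60,214-45]
print(tri((t,s),(a.mean(0),b.mean(0))))
for f,c in((t,a),(s,b)):
    P=plane(f,c,.102)*1000; print(P.mean(0).round(),np.linalg.norm(np.diff(P,axis=0),axis=1).round())
E
```

```text
t 16.5833 at [0.4827 0.4254 0.0146] psi 144.98 tilt 0.17 move [ 0.0002 -0.0005 -0.0854] rz -0.02 grip 0.231 F [ 0.2 -0.3  5.3] j6 70
(array([ 0.53872837, -0.10914721,  0.10710153]), [np.float64(0.003251947510962745), np.float64(0.0032519475109627125)])
[ 541. -113.  102.] [44. 74. 47.]
[ 535. -108.  102.] [63. 48. 69.]
```

The knob is gripped (0.231, about 20 mm). Block centre is about (0.536, -0.109), a few millimetres from the board's centre, and I'll aim the weight there. Lifting steadily.

Request:
servo_tool(
  series=[
    {"tx": 0,"ty": 0,"tz": -0.005,"rx": 0,"ry": 0,"rz": 0,"grip": 1},
    {"tx": 0,"ty": 0,"tz": -0.015,"rx": 0,"ry": 0,"rz": 0,"grip": 1},
    {"tx": 0,"ty": 0,"tz": -0.035,"rx": 0,"ry": 0,"rz": 0,"grip": 1},
    {"tx": 0,"ty": 0,"tz": -0.06,"rx": 0,"ry": 0,"rz": 0,"grip": 1},
    {"tx": 0,"ty": 0,"tz": -0.09,"rx": 0,"ry": 0,"rz": 0,"grip": 1},
    {"tx": 0,"ty": 0,"tz": -0.12,"rx": 0,"ry": 0,"rz": 0,"grip": 1},
    {"tx": 0,"ty": 0,"tz": -0.14,"rx": 0,"ry": 0,"rz": 0,"grip": 1},
    {"tx": 0,"ty": 0,"tz": -0.15,"rx": 0,"ry": 0,"rz": 0,"grip": 1},
  ],
)

```text
time_s: 17.25
tool_pos: [0.4824, 0.4253, 0.1664]
tcp_rot: [[-0.819, 0.574, 0.003], [0.574, 0.819, 0.002], [-0.001, 0.004, -1.0]]
ft_force: [0.8, 0.3, -4.6]
grip_width: 0.228
```

Request:
servo_tool(
  series=[
    {"tx": -0.007,"ty": -0.008,"tz": 0,"rx": 0,"ry": 0,"rz": 0,"grip": 1},
    {"tx": -0.02,"ty": -0.023,"tz": 0,"rx": 0,"ry": 0,"rz": 0,"grip": 1},
    {"tx": -0.039,"ty": -0.045,"tz": 0,"rx": 0,"ry": 0,"rz": 0,"grip": 1},
    {"tx": -0.06,"ty": -0.07,"tz": 0,"rx": 0,"ry": 0,"rz": 0,"grip": 1},
    {"tx": -0.082,"ty": -0.095,"tz": 0,"rx": 0,"ry": 0,"rz": 0,"grip": 1},
    {"tx": -0.104,"ty": -0.12,"tz": 0,"rx": 0,"ry": 0,"rz": 0,"grip": 1},
    {"tx": -0.125,"ty": -0.145,"tz": 0,"rx": 0,"ry": 0,"rz": 0,"grip": 1},
    {"tx": -0.147,"ty": -0.17,"tz": 0,"rx": 0,"ry": 0,"rz": 0,"grip": 1},
  ],
)

```text
time_s: 17.92
tool_pos: [0.5022, 0.1984, 0.1607]
tcp_rot: [[-0.819, 0.574, -0.004], [0.574, 0.819, -0.001], [0.002, -0.003, -1.0]]
ft_force: [1.0, 0.5, -5.6]
grip_width: 0.231
```

```bash
python3 go.py 0.536 -0.109 0.16 145
```

```text
t 17.9167 at [0.5022 0.1984 0.1607] psi 144.98 tilt 0.24 move [-0.2041 -0.2324  0.001 ] rz -0.02 grip 0.231 F [ 1.   0.5 -5.6] j6 49
```

The force of -5.6 N matches 0.6 kg. Continuing over the stack.

Request:
servo_tool(
  series=[
    {"tx": -0.022,"ty": -0.025,"tz": 0,"rx": 0,"ry": 0,"rz": 0,"grip": 1},
    {"tx": -0.044,"ty": -0.05,"tz": 0,"rx": 0,"ry": 0,"rz": 0,"grip": 1},
    {"tx": -0.066,"ty": -0.075,"tz": 0,"rx": 0,"ry": 0,"rz": 0,"grip": 1},
    {"tx": -0.088,"ty": -0.1,"tz": 0,"rx": 0,"ry": 0,"rz": 0,"grip": 1},
    {"tx": -0.11,"ty": -0.125,"tz": 0,"rx": 0,"ry": 0,"rz": 0,"grip": 1},
    {"tx": -0.132,"ty": -0.15,"tz": 0,"rx": 0,"ry": 0,"rz": 0,"grip": 1},
    {"tx": -0.154,"ty": -0.175,"tz": 0,"rx": 0,"ry": 0,"rz": 0,"grip": 1},
    {"tx": -0.174,"ty": -0.198,"tz": 0,"rx": 0,"ry": 0,"rz": 0,"grip": 1},
  ],
)

```text
time_s: 18.58
tool_pos: [0.5311, -0.0632, 0.1609]
tcp_rot: [[-0.818, 0.575, -0.004], [0.575, 0.818, 0.0], [0.003, -0.002, -1.0]]
ft_force: [0.7, 0.1, -5.4]
grip_width: 0.229
```

Request:
servo_tool(
  series=[
    {"tx": -0.015,"ty": -0.017,"tz": 0,"rx": 0,"ry": 0,"rz": 0,"grip": 1},
    {"tx": -0.024,"ty": -0.028,"tz": 0,"rx": 0,"ry": 0,"rz": 0,"grip": 1},
    {"tx": -0.029,"ty": -0.034,"tz": 0,"rx": 0,"ry": 0,"rz": 0,"grip": 1},
    {"tx": -0.029,"ty": -0.034,"tz": 0,"rx": 0,"ry": 0,"rz": 0,"grip": 1},
    {"tx": -0.029,"ty": -0.034,"tz": 0,"rx": 0,"ry": 0,"rz": 0,"grip": 1},
  ],
)

```text
time_s: 19.0
tool_pos: [0.5366, -0.1046, 0.1621]
tcp_rot: [[-0.819, 0.574, -0.002], [0.574, 0.819, 0.002], [0.002, 0.0, -1.0]]
ft_force: [0.3, 0.2, -6.4]
grip_width: 0.232
```

```bash
python3 go.py 0.536 -0.109 0.12 145; python3 - <<'E'
from workcell import robot
from h import *
def proj(f,P):
    q=(np.array(P)-f["origin"])@np.array(f["rotation"]);q=q[:2]/q[2];q=q*(1+f["k1"]*(q@q));return (q*K(f)+[f["cx"],f["cy"]])
s=robot.grab_frame("scene"); ob=robot.get_obs(); f=wristf(robot.grab_frame("wrist"),ob)
u,v=proj(s,[.536,-.109,.13]).astype(int);print(u-60,v-45)
cv2.imwrite("pics/m7.png",np.hstack([cv2.resize(f["image"],(400,300)),cv2.resize(s["image"][v-45:v+45,u-60:u+60],(400,300),interpolation=cv2.INTER_CUBIC)])[:,:,::-1])
E
```

```text
t 19.0 at [ 0.5366 -0.1046  0.1621] psi 144.98 tilt 0.13 move [-0.0021 -0.004   0.0421] rz -0.02 grip 0.232 F [ 0.3  0.2 -6.4] j6 16
175 160
```

View pics/m7.png

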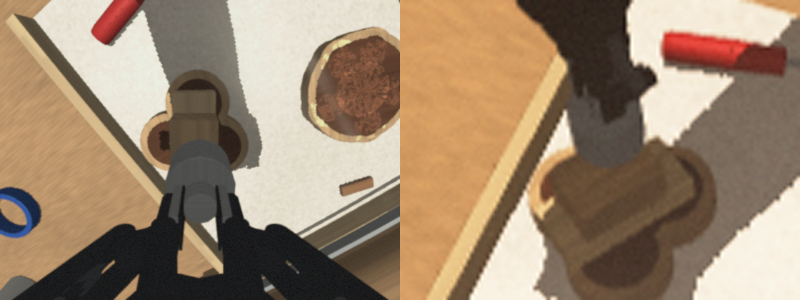

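The weight hangs upright over the block in both views (scene crop (605,130), wrist crop (200,180)). Lowering gently.

Request:
servo_tool(
  series=[
    {"tx": -0.002,"ty": -0.004,"tz": 0.01,"rx": 0,"ry": 0,"rz": 0,"grip": 1},
    {"tx": -0.002,"ty": -0.004,"tz": 0.022,"rx": 0,"ry": 0,"rz": 0,"grip": 1},
    {"tx": -0.002,"ty": -0.004,"tz": 0.032,"rx": 0,"ry": 0,"rz": 0,"grip": 1},
    {"tx": -0.002,"ty": -0.004,"tz": 0.038,"rx": 0,"ry": 0,"rz": 0,"grip": 1},
    {"tx": -0.002,"ty": -0.004,"tz": 0.041,"rx": 0,"ry": 0,"rz": 0,"grip": 1},
    {"tx": -0.002,"ty": -0.004,"tz": 0.042,"rx": 0,"ry": 0,"rz": 0,"grip": 1},
    {"tx": -0.002,"ty": -0.004,"tz": 0.042,"rx": 0,"ry": 0,"rz": 0,"grip": 1},
  ],
)

```text
time_s: 19.68
tool_pos: [0.5368, -0.1098, 0.1207]
tcp_rot: [[-0.819, 0.574, -0.0], [0.574, 0.819, 0.0], [0.0, -0.0, -1.0]]
ft_force: [-1.0, -0.6, -5.6]
grip_width: 0.231
```

Request:
servo_tool(
  series=[
    {"tx": 0,"ty": 0,"tz": 0.001,"rx": 0,"ry": 0,"rz": 0,"grip": 1},
    {"tx": 0,"ty": 0,"tz": 0.0015,"rx": 0,"ry": 0,"rz": 0,"grip": 1},
    {"tx": 0,"ty": 0,"tz": 0.0015,"rx": 0,"ry": 0,"rz": 0,"grip": 1},
  ],
)

```text
time_s: 19.93
tool_pos: [0.537, -0.11, 0.1196]
tcp_rot: [[-0.819, 0.574, 0.001], [0.574, 0.819, -0.0], [-0.001, 0.0, -1.0]]
ft_force: [-0.9, 0.6, -6.7]
grip_width: 0.229
```

Request:
servo_tool(
  series=[
    {"tx": 0,"ty": 0,"tz": 0.001,"rx": 0,"ry": 0,"rz": 0,"grip": 1},
    {"tx": 0,"ty": 0,"tz": 0.001,"rx": 0,"ry": 0,"rz": 0,"grip": 1},
  ],
)

```text
time_s: 20.1
tool_pos: [0.5368, -0.11, 0.1184]
tcp_rot: [[-0.819, 0.574, 0.0], [0.574, 0.819, -0.0], [-0.0, 0.0, -1.0]]
ft_force: [0.1, 0.1, -5.8]
grip_width: 0.234
```

Request:
servo_tool(
  series=[
    {"tx": 0,"ty": 0,"tz": 0.001,"rx": 0,"ry": 0,"rz": 0,"grip": 1},
    {"tx": 0,"ty": 0,"tz": 0.001,"rx": 0,"ry": 0,"rz": 0,"grip": 1},
  ],
)

```text
time_s: 20.27
tool_pos: [0.5367, -0.1099, 0.1172]
tcp_rot: [[-0.819, 0.574, -0.0], [0.574, 0.819, 0.0], [0.0, -0.0, -1.0]]
ft_force: [0.0, -0.8, -6.2]
grip_width: 0.233
```

Request:
servo_tool(
  series=[
    {"tx": 0,"ty": 0,"tz": 0.001,"rx": 0,"ry": 0,"rz": 0,"grip": 1},
    {"tx": 0,"ty": 0,"tz": 0.001,"rx": 0,"ry": 0,"rz": 0,"grip": 1},
  ],
)

```text
time_s: 20.43
tool_pos: [0.5369, -0.11, 0.1166]
tcp_rot: [[-0.819, 0.574, 0.0], [0.574, 0.819, -0.0], [-0.0, -0.0, -1.0]]
ft_force: [-0.9, 0.1, -2.5]
grip_width: 0.231
```

Contact is starting at 0.1166, as predicted. One more half-millimetre, then I release and rise.

Request:
servo_tool(
  series=[
    {"tx": 0,"ty": 0,"tz": 0.0007,"rx": 0,"ry": 0,"rz": 0,"grip": 1},
    {"tx": 0,"ty": 0,"tz": 0.0007,"rx": 0,"ry": 0,"rz": 0,"grip": 1},
    {"tx": 0,"ty": 0,"tz": 0.0007,"rx": 0,"ry": 0,"rz": 0,"grip": 0.7},
    {"tx": 0,"ty": 0,"tz": 0.0007,"rx": 0,"ry": 0,"rz": 0,"grip": 0.55},
    {"tx": 0,"ty": 0,"tz": 0.0007,"rx": 0,"ry": 0,"rz": 0,"grip": 0.3},
    {"tx": 0,"ty": 0,"tz": 0.0007,"rx": 0,"ry": 0,"rz": 0,"grip": 0},
    {"tx": 0,"ty": 0,"tz": 0.0007,"rx": 0,"ry": 0,"rz": 0,"grip": 0},
    {"tx": 0,"ty": 0,"tz": 0.0007,"rx": 0,"ry": 0,"rz": 0,"grip": 0},
  ],
)

```text
time_s: 21.1
tool_pos: [0.5369, -0.1099, 0.1156]
tcp_rot: [[-0.819, 0.574, 0.0], [0.574, 0.819, 0.0], [-0.0, 0.0, -1.0]]
ft_force: [-0.1, 0.9, 0.3]
grip_width: 0.978
```

Request:
servo_tool(
  series=[
    {"tx": 0,"ty": 0,"tz": 0,"rx": 0,"ry": 0,"rz": 0,"grip": 0},
    {"tx": 0,"ty": 0,"tz": 0,"rx": 0,"ry": 0,"rz": 0,"grip": 0},
    {"tx": 0,"ty": 0,"tz": 0,"rx": 0,"ry": 0,"rz": 0,"grip": 0},
    {"tx": 0,"ty": 0,"tz": 0,"rx": 0,"ry": 0,"rz": 0,"grip": 0},
    {"tx": 0,"ty": 0,"tz": -0.02,"rx": 0,"ry": 0,"rz": 0,"grip": 0},
    {"tx": 0,"ty": 0,"tz": -0.05,"rx": 0,"ry": 0,"rz": 0,"grip": 0},
    {"tx": 0,"ty": 0,"tz": -0.09,"rx": 0,"ry": 0,"rz": 0,"grip": 0},
    {"tx": 0,"ty": 0,"tz": -0.1,"rx": 0,"ry": 0,"rz": 0,"grip": 0},
  ],
)

```text
time_s: 21.77
tool_pos: [0.5394, -0.1108, 0.2212]
tcp_rot: [[-0.819, 0.574, 0.007], [0.574, 0.819, -0.002], [-0.007, 0.002, -1.0]]
ft_force: [1.4, 0.3, 0.2]
grip_width: 1.002
```

```bash
python3 go.py 0.418 0.287 0.13 145
```

```text
t 21.7667 at [ 0.5394 -0.1108  0.2212] psi 144.98 tilt 0.43 move [0.3283 0.2559 0.0893] rz -0.02 grip 1.002 F [1.4 0.3 0.2] j6 16
```

Request:
servo_tool(
  series=[
    {"tx": 0.328,"ty": 0.256,"tz": 0.02,"rx": 0,"ry": 0,"rz": 0,"grip": 0},
    {"tx": 0.328,"ty": 0.256,"tz": 0.02,"rx": 0,"ry": 0,"rz": 0,"grip": 0},
    {"tx": 0.328,"ty": 0.256,"tz": 0.02,"rx": 0,"ry": 0,"rz": 0,"grip": 0},
    {"tx": 0.328,"ty": 0.256,"tz": 0.02,"rx": 0,"ry": 0,"rz": 0,"grip": 0},
    {"tx": 0.328,"ty": 0.256,"tz": 0.02,"rx": 0,"ry": 0,"rz": 0,"grip": 0},
    {"tx": 0.328,"ty": 0.256,"tz": 0.02,"rx": 0,"ry": 0,"rz": 0,"grip": 0},
    {"tx": 0.328,"ty": 0.256,"tz": 0.02,"rx": 0,"ry": 0,"rz": 0,"grip": 0},
    {"tx": 0.328,"ty": 0.256,"tz": 0.02,"rx": 0,"ry": 0,"rz": 0,"grip": 0},
  ],
)

```text
time_s: 22.43
tool_pos: [0.4385, 0.2102, 0.1997]
tcp_rot: [[-0.819, 0.574, 0.001], [0.574, 0.819, 0.0], [-0.0, 0.001, -1.0]]
ft_force: [1.5, 0.9, 0.7]
grip_width: 1.0
```

Request:
servo_tool(
  series=[
    {"tx": 0.066,"ty": 0.051,"tz": 0.05,"rx": 0,"ry": 0,"rz": 0,"grip": 0},
    {"tx": 0.066,"ty": 0.051,"tz": 0.07,"rx": 0,"ry": 0,"rz": 0,"grip": 0},
    {"tx": 0.066,"ty": 0.051,"tz": 0.075,"rx": 0,"ry": 0,"rz": 0,"grip": 0},
    {"tx": 0.066,"ty": 0.051,"tz": 0.075,"rx": 0,"ry": 0,"rz": 0,"grip": 0},
    {"tx": 0.066,"ty": 0.051,"tz": 0.075,"rx": 0,"ry": 0,"rz": 0,"grip": 0},
  ],
)

```text
time_s: 22.85
tool_pos: [0.4131, 0.2881, 0.1235]
tcp_rot: [[-0.82, 0.572, -0.003], [0.572, 0.82, -0.002], [0.001, -0.003, -1.0]]
ft_force: [-0.1, 0.1, 0.1]
grip_width: 1.0
```

```bash
python3 go.py 0.418 0.287 -0.027 145; python3 - <<'E'
from workcell import robot
from h import *
def proj(f,P):
    q=(np.array(P)-f["origin"])@np.array(f["rotation"]);q=q[:2]/q[2];q=q*(1+f["k1"]*(q@q));return (q*K(f)+[f["cx"],f["cy"]])
t6=np.load("pics/top6.npy",allow_pickle=True).item(); print("disc from top6",plane(t6,[[183,220.5]],.022).round(3))
s=robot.grab_frame("scene");t=robot.grab_frame("top"); ob=robot.get_obs(); f=wristf(robot.grab_frame("wrist"),ob)
for n,q in(("w8",f),("scene8",s),("top8",t)): np.save(f"pics/{n}.npy",q,allow_pickle=True)
print("disc expected",proj(f,[.418,.287,.022]).round(1))
o=[cv2.resize(f["image"],(400,300))]
for q in(s,t):
    u,v=proj(q,[.536,-.109,.1]).astype(int); print(u-60,v-45);o.append(cv2.resize(q["image"][v-45:v+45,u-60:u+60],(400,300),interpolation=cv2.INTER_CUBIC))
o.append(o[0]*0)
cv2.imwrite("pics/m8.png",np.vstack([np.hstack(o[:2]),np.hstack(o[2:])])[:,:,::-1])
E
```

```text
t 22.85 at [0.4131 0.2881 0.1235] psi 145.11 tilt 0.18 move [-0.0048  0.0023  0.1505] rz 0.11 grip 1.0 F [-0.1  0.1  0.1] j6 61
disc from top6 [[0.425 0.285 0.022]]
disc expected [280.7 196.2]
176 166
274 126
```

View pics/m8.png

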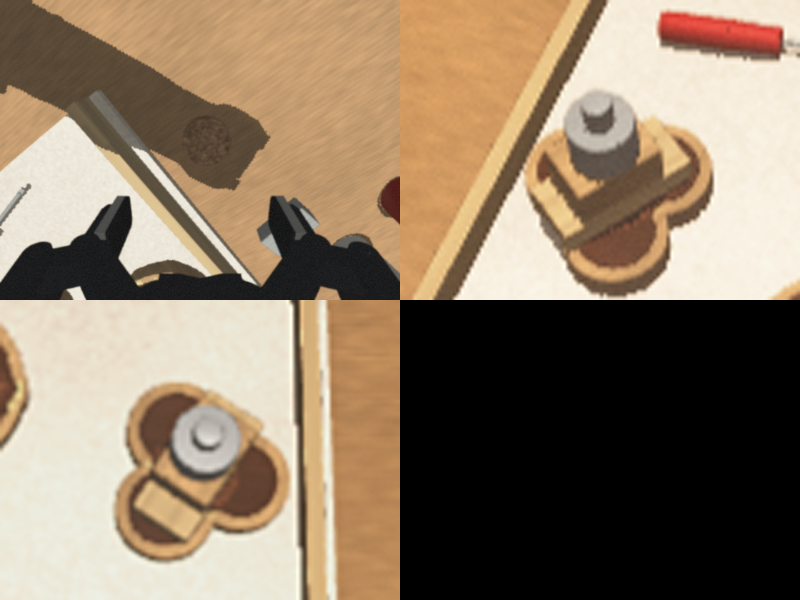

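The stack stands upright in both fixed views, with the weight's top at scene crop (598,120) and top crop (207,440). In the wrist view the disc is about (289,200) against (281,196) predicted, about 7 mm along tool y. Picking the disc.

Request:
servo_tool(
  series=[
    {"tx": -0.008,"ty": 0.008,"tz": 0.04,"rx": 0,"ry": 0,"rz": 0,"grip": 0},
    {"tx": -0.008,"ty": 0.008,"tz": 0.08,"rx": 0,"ry": 0,"rz": 0,"grip": 0},
    {"tx": -0.008,"ty": 0.008,"tz": 0.115,"rx": 0,"ry": 0,"rz": 0,"grip": 0},
    {"tx": -0.008,"ty": 0.008,"tz": 0.135,"rx": 0,"ry": 0,"rz": 0,"grip": 0},
    {"tx": -0.008,"ty": 0.008,"tz": 0.145,"rx": 0,"ry": 0,"rz": 0,"grip": 0},
    {"tx": -0.008,"ty": 0.008,"tz": 0.15,"rx": 0,"ry": 0,"rz": 0,"grip": 0},
    {"tx": -0.008,"ty": 0.008,"tz": 0.15,"rx": 0,"ry": 0,"rz": 0,"grip": 0.1},
    {"tx": -0.008,"ty": 0.008,"tz": 0.15,"rx": 0,"ry": 0,"rz": 0,"grip": 0.2},
  ],
  grip_force=25,
)

```text
time_s: 23.67
tool_pos: [0.4274, 0.2904, -0.0239]
tcp_rot: [[-0.819, 0.574, 0.002], [0.574, 0.819, 0.001], [-0.001, 0.002, -1.0]]
ft_force: [-0.3, -0.0, -0.0]
grip_width: 0.803
```

Request:
servo_tool(
  series=[
    {"tx": 0,"ty": 0,"tz": 0,"rx": 0,"ry": 0,"rz": 0,"grip": 0.3},
    {"tx": 0,"ty": 0,"tz": 0,"rx": 0,"ry": 0,"rz": 0,"grip": 1},
    {"tx": 0,"ty": 0,"tz": 0,"rx": 0,"ry": 0,"rz": 0,"grip": 1},
    {"tx": 0,"ty": 0,"tz": 0,"rx": 0,"ry": 0,"rz": 0,"grip": 1},
    {"tx": 0,"ty": 0,"tz": 0,"rx": 0,"ry": 0,"rz": 0,"grip": 1},
  ],
)

```text
time_s: 24.08
tool_pos: [0.4275, 0.2906, -0.0233]
tcp_rot: [[-0.819, 0.574, 0.004], [0.574, 0.819, 0.001], [-0.002, 0.003, -1.0]]
ft_force: [-0.7, -1.1, 6.1]
grip_width: 0.687
```

```bash
python3 go.py 0.606 0.096 0.07 145; python3 - <<'E'
from h import *
s=np.load("pics/scene8.npy",allow_pickle=True).item();t=np.load("pics/top8.npy",allow_pickle=True).item()
a=np.array([207,140])*.3+[274,126]; b=np.array([198,120])*.3+[176,166]
print("weight body top",tri((t,s),(a,b))[0].round(4),plane(t,a,.142).round(3),plane(s,b,.142).round(3))
E
```

```text
t 24.0833 at [ 0.4275  0.2906 -0.0233] psi 144.97 tilt 0.21 move [-0.2581 -0.0566 -0.0929] rz -0.03 grip 0.687 F [-0.7 -1.1  6.1] j6 61
weight body top [ 0.5352 -0.109   0.1423] [[ 0.535 -0.109  0.142]] [[ 0.535 -0.109  0.142]]
```

The disc is held (0.687, about 58 mm). The weight's body top triangulates to (0.535, -0.109, 0.142), right on target. Carrying the disc to the round slice.

Request:
servo_tool(
  series=[
    {"tx": 0,"ty": 0,"tz": -0.02,"rx": 0,"ry": 0,"rz": 0,"grip": 1},
    {"tx": 0,"ty": 0,"tz": -0.055,"rx": 0,"ry": 0,"rz": 0,"grip": 1},
    {"tx": 0,"ty": 0,"tz": -0.09,"rx": 0,"ry": 0,"rz": 0,"grip": 1},
    {"tx": -0.035,"ty": -0.008,"tz": -0.095,"rx": 0,"ry": 0,"rz": 0,"grip": 1},
    {"tx": -0.075,"ty": -0.016,"tz": -0.095,"rx": 0,"ry": 0,"rz": 0,"grip": 1},
    {"tx": -0.115,"ty": -0.025,"tz": -0.095,"rx": 0,"ry": 0,"rz": 0,"grip": 1},
    {"tx": -0.155,"ty": -0.034,"tz": -0.095,"rx": 0,"ry": 0,"rz": 0,"grip": 1},
    {"tx": -0.19,"ty": -0.042,"tz": -0.095,"rx": 0,"ry": 0,"rz": 0,"grip": 1},
  ],
)

```text
time_s: 24.75
tool_pos: [0.5598, 0.1449, 0.0716]
tcp_rot: [[-0.819, 0.574, 0.004], [0.574, 0.819, 0.0], [-0.003, 0.002, -1.0]]
ft_force: [-0.4, 0.3, 0.4]
grip_width: 0.685
```

Request:
servo_tool(
  series=[
    {"tx": -0.035,"ty": -0.008,"tz": 0,"rx": 0,"ry": 0,"rz": 0,"grip": 1},
    {"tx": -0.06,"ty": -0.013,"tz": 0,"rx": 0,"ry": 0,"rz": 0,"grip": 1},
    {"tx": -0.068,"ty": -0.015,"tz": 0,"rx": 0,"ry": 0,"rz": 0,"grip": 1},
    {"tx": -0.068,"ty": -0.015,"tz": 0,"rx": 0,"ry": 0,"rz": 0,"grip": 1},
    {"tx": -0.068,"ty": -0.015,"tz": 0,"rx": 0,"ry": 0,"rz": 0,"grip": 1},
  ],
)

```text
time_s: 25.17
tool_pos: [0.6039, 0.0957, 0.0701]
tcp_rot: [[-0.819, 0.574, -0.0], [0.574, 0.819, 0.001], [0.0, 0.0, -1.0]]
ft_force: [-1.3, 0.5, 0.1]
grip_width: 0.687
```

```bash
python3 go.py 0.606 0.096 0.018 145
```

```text
t 25.1667 at [0.6039 0.0957 0.0701] psi 144.96 tilt 0.04 move [-0.0016  0.0015  0.0521] rz -0.04 grip 0.687 F [-1.3  0.5  0.1] j6 37
```

Request:
servo_tool(
  series=[
    {"tx": -0.0015,"ty": 0.0015,"tz": 0.015,"rx": 0,"ry": 0,"rz": 0,"grip": 1},
    {"tx": -0.0015,"ty": 0.0015,"tz": 0.03,"rx": 0,"ry": 0,"rz": 0,"grip": 1},
    {"tx": -0.0015,"ty": 0.0015,"tz": 0.042,"rx": 0,"ry": 0,"rz": 0,"grip": 1},
    {"tx": -0.0015,"ty": 0.0015,"tz": 0.048,"rx": 0,"ry": 0,"rz": 0,"grip": 1},
    {"tx": -0.0015,"ty": 0.0015,"tz": 0.052,"rx": 0,"ry": 0,"rz": 0,"grip": 1},
    {"tx": -0.0015,"ty": 0.0015,"tz": 0.053,"rx": 0,"ry": 0,"rz": 0,"grip": 1},
    {"tx": -0.0015,"ty": 0.0015,"tz": 0.053,"rx": 0,"ry": 0,"rz": 0,"grip": 1},
  ],
)

```text
time_s: 25.75
tool_pos: [0.6063, 0.0961, 0.0167]
tcp_rot: [[-0.819, 0.573, -0.0], [0.573, 0.819, 0.0], [0.0, 0.0, -1.0]]
ft_force: [0.1, -0.6, 0.1]
grip_width: 0.687
```

Request:
servo_tool(
  series=[
    {"tx": 0,"ty": 0,"tz": 0.001,"rx": 0,"ry": 0,"rz": 0,"grip": 1},
    {"tx": 0,"ty": 0,"tz": 0.001,"rx": 0,"ry": 0,"rz": 0,"grip": 1},
  ],
)

```text
time_s: 25.92
tool_pos: [0.6069, 0.0957, 0.0162]
tcp_rot: [[-0.819, 0.574, 0.001], [0.574, 0.819, 0.0], [-0.001, 0.001, -1.0]]
ft_force: [-0.0, 0.1, -0.6]
grip_width: 0.687
```

Request:
servo_tool(
  series=[
    {"tx": 0,"ty": 0,"tz": 0.001,"rx": 0,"ry": 0,"rz": 0,"grip": 1},
    {"tx": 0,"ty": 0,"tz": 0.001,"rx": 0,"ry": 0,"rz": 0,"grip": 1},
  ],
)

```text
time_s: 26.08
tool_pos: [0.6067, 0.0956, 0.0148]
tcp_rot: [[-0.819, 0.574, 0.001], [0.574, 0.819, 0.0], [-0.0, 0.0, -1.0]]
ft_force: [0.5, -0.3, -0.5]
grip_width: 0.69
```

Request:
servo_tool(
  series=[
    {"tx": 0,"ty": 0,"tz": 0.001,"rx": 0,"ry": 0,"rz": 0,"grip": 1},
    {"tx": 0,"ty": 0,"tz": 0.001,"rx": 0,"ry": 0,"rz": 0,"grip": 1},
  ],
)

```text
time_s: 26.25
tool_pos: [0.6066, 0.0956, 0.0147]
tcp_rot: [[-0.819, 0.574, 0.001], [0.574, 0.819, 0.0], [-0.001, 0.0, -1.0]]
ft_force: [-2.9, -0.2, 7.6]
grip_width: 0.688
```

Contact at 0.0147 (7.6 N), exactly as predicted. Releasing, rising, and heading for the bar.

Request:
servo_tool(
  series=[
    {"tx": 0,"ty": 0,"tz": -0.0005,"rx": 0,"ry": 0,"rz": 0,"grip": 0.28},
    {"tx": 0,"ty": 0,"tz": -0.0005,"rx": 0,"ry": 0,"rz": 0,"grip": 0.15},
    {"tx": 0,"ty": 0,"tz": -0.0005,"rx": 0,"ry": 0,"rz": 0,"grip": 0},
    {"tx": 0,"ty": 0,"tz": -0.0005,"rx": 0,"ry": 0,"rz": 0,"grip": 0},
    {"tx": 0,"ty": 0,"tz": -0.0005,"rx": 0,"ry": 0,"rz": 0,"grip": 0},
    {"tx": 0,"ty": 0,"tz": -0.02,"rx": 0,"ry": 0,"rz": 0,"grip": 0},
    {"tx": 0,"ty": 0,"tz": -0.06,"rx": 0,"ry": 0,"rz": 0,"grip": 0},
    {"tx": 0,"ty": 0,"tz": -0.1,"rx": 0,"ry": 0,"rz": 0,"grip": 0},
  ],
)

```text
time_s: 26.92
tool_pos: [0.6044, 0.0956, 0.1128]
tcp_rot: [[-0.819, 0.574, -0.005], [0.574, 0.819, -0.0], [0.004, -0.003, -1.0]]
ft_force: [0.8, 0.0, 0.9]
grip_width: 1.0
```

```bash
python3 go.py 0.597 0.311 0.12 102.7
```

```text
t 26.9167 at [0.6044 0.0956 0.1128] psi 144.97 tilt 0.27 move [ 0.1298  0.1721 -0.0072] rz 42.27 grip 1.0 F [0.8 0.  0.9] j6 37
```

Request:
servo_tool(
  series=[
    {"tx": 0.13,"ty": 0.172,"tz": 0,"rx": 0,"ry": 0,"rz": 42.3,"grip": 0},
    {"tx": 0.13,"ty": 0.172,"tz": 0,"rx": 0,"ry": 0,"rz": 42.3,"grip": 0},
    {"tx": 0.13,"ty": 0.172,"tz": 0,"rx": 0,"ry": 0,"rz": 42.3,"grip": 0},
    {"tx": 0.13,"ty": 0.172,"tz": 0,"rx": 0,"ry": 0,"rz": 42.3,"grip": 0},
    {"tx": 0.13,"ty": 0.172,"tz": 0,"rx": 0,"ry": 0,"rz": 42.3,"grip": 0},
    {"tx": 0.13,"ty": 0.172,"tz": 0,"rx": 0,"ry": 0,"rz": 42.3,"grip": 0},
    {"tx": 0.13,"ty": 0.172,"tz": 0,"rx": 0,"ry": 0,"rz": 42.3,"grip": 0},
    {"tx": 0.13,"ty": 0.172,"tz": 0,"rx": 0,"ry": 0,"rz": 42.3,"grip": 0},
  ],
)

```text
time_s: 27.58
tool_pos: [0.5981, 0.3119, 0.1131]
tcp_rot: [[-0.223, 0.975, -0.0], [0.975, 0.223, -0.001], [-0.001, -0.001, -1.0]]
ft_force: [0.2, -0.9, 0.2]
grip_width: 1.0
```

```bash
python3 go.py 0.597 0.311 -0.024 102.7; python3 - <<'E'
from workcell import robot
from h import *
def proj(f,P):
    q=(np.array(P)-f["origin"])@np.array(f["rotation"]);q=q[:2]/q[2];q=q*(1+f["k1"]*(q@q));return (q*K(f)+[f["cx"],f["cy"]])
s=robot.grab_frame("scene");t=robot.grab_frame("top"); ob=robot.get_obs(); f=wristf(robot.grab_frame("wrist"),ob)
for n,q in(("w9",f),("scene9",s),("top9",t)): np.save(f"pics/{n}.npy",q,allow_pickle=True)
print("bar expected",proj(f,[.597,.311,.03]).round(1))
o=[cv2.resize(f["image"],(400,300))]
for q in(s,t):
    u,v=proj(q,[.606,.096,.06]).astype(int); print(u-60,v-45);o.append(cv2.resize(q["image"][v-45:v+45,u-60:u+60],(400,300),interpolation=cv2.INTER_CUBIC))
o.append(o[0]*0)
cv2.imwrite("pics/m9.png",np.vstack([np.hstack(o[:2]),np.hstack(o[2:])])[:,:,::-1])
E
```

```text
t 27.5833 at [0.5981 0.3119 0.1131] psi 102.88 tilt 0.05 move [-0.0005 -0.0012  0.1371] rz 0.18 grip 1.0 F [ 0.2 -0.9  0.2] j6 98
bar expected [278.5 199.2]
248 226
193 103
```

View pics/m9.png

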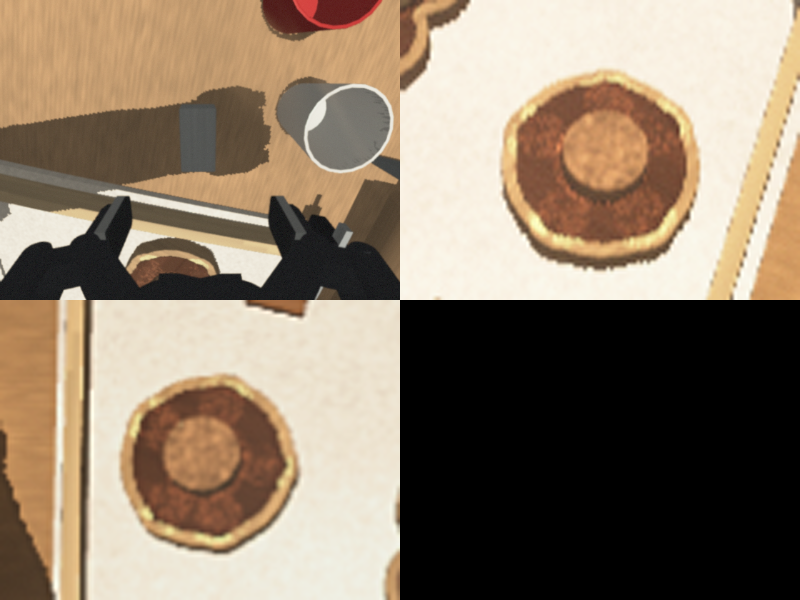

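The cork disc lies centred on the round slice (scene crop (606,150), top crop (202,452)). The bar in the wrist view is at about (276,193), against (278.5,199) predicted, squared to the jaws. The grey cup at 400-scale (350,125) stays clear of the fingers by over 3 cm. Picking the bar.

Request:
servo_tool(
  series=[
    {"tx": 0.002,"ty": -0.001,"tz": 0.04,"rx": 0,"ry": 0,"rz": 0,"grip": 0},
    {"tx": 0.002,"ty": -0.001,"tz": 0.08,"rx": 0,"ry": 0,"rz": 0,"grip": 0},
    {"tx": 0.002,"ty": -0.001,"tz": 0.115,"rx": 0,"ry": 0,"rz": 0,"grip": 0},
    {"tx": 0.002,"ty": -0.001,"tz": 0.13,"rx": 0,"ry": 0,"rz": 0,"grip": 0},
    {"tx": 0.002,"ty": -0.001,"tz": 0.137,"rx": 0,"ry": 0,"rz": 0,"grip": 0},
    {"tx": 0.002,"ty": -0.001,"tz": 0.138,"rx": 0,"ry": 0,"rz": 0,"grip": 0.2},
    {"tx": 0.002,"ty": -0.001,"tz": 0.138,"rx": 0,"ry": 0,"rz": 0,"grip": 0.35},
    {"tx": 0.002,"ty": -0.001,"tz": 0.138,"rx": 0,"ry": 0,"rz": 0,"grip": 0.45},
  ],
  grip_force=60,
)

```text
time_s: 28.4
tool_pos: [0.5991, 0.313, -0.0224]
tcp_rot: [[-0.219, 0.976, 0.003], [0.976, 0.219, 0.001], [0.0, 0.003, -1.0]]
ft_force: [0.5, 0.3, 0.8]
grip_width: 0.604
```

Request:
servo_tool(
  series=[
    {"tx": 0,"ty": 0,"tz": 0,"rx": 0,"ry": 0,"rz": 0,"grip": 0.5},
    {"tx": 0,"ty": 0,"tz": 0,"rx": 0,"ry": 0,"rz": 0,"grip": 1},
    {"tx": 0,"ty": 0,"tz": 0,"rx": 0,"ry": 0,"rz": 0,"grip": 1},
    {"tx": 0,"ty": 0,"tz": 0,"rx": 0,"ry": 0,"rz": 0,"grip": 1},
    {"tx": 0,"ty": 0,"tz": 0,"rx": 0,"ry": 0,"rz": 0,"grip": 1},
  ],
)

```text
time_s: 28.82
tool_pos: [0.5975, 0.3131, -0.0222]
tcp_rot: [[-0.22, 0.976, 0.001], [0.976, 0.22, 0.0], [0.0, 0.001, -1.0]]
ft_force: [-3.8, -2.0, 6.6]
grip_width: 0.454
```

```bash
python3 - <<'E'
from h import *
s=np.load("pics/scene9.npy",allow_pickle=True).item();t=np.load("pics/top9.npy",allow_pickle=True).item();w=np.load("pics/w9.npy",allow_pickle=True).item()
a=[253.6,148.6]; b=[309.8,271]
print("disc top",tri((t,s),(a,b))[0].round(4),plane(t,a,.06).round(3),plane(s,b,.06).round(3))
print("bar ends on .03",plane(w,np.array([(197,108),(197,173)])*1.4,.03).round(3))
E
python3 go.py 0.606 0.096 0.1 145
```

```text
disc top [0.6059 0.0969 0.0621] [[0.607 0.096 0.06 ]] [[0.605 0.098 0.06 ]]
bar ends on .03 [[0.587 0.348 0.03 ]
 [0.603 0.274 0.03 ]]
t 28.8167 at [ 0.5975  0.3131 -0.0222] psi 102.69 tilt 0.07 move [-0.2136 -0.0393 -0.1223] rz -42.31 grip 0.454 F [-3.8 -2.   6.6] j6 99
```

The bar is held (0.454, about 39 mm), with its centre at (0.595, 0.311) and 76 mm long. Disc top at (0.606, 0.097, 0.062), 1–2 mm from the slice centre. Lifting and carrying at the same yaw.

Request:
servo_tool(
  series=[
    {"tx": 0,"ty": 0,"tz": -0.01,"rx": 0,"ry": 0,"rz": 0,"grip": 1},
    {"tx": 0,"ty": 0,"tz": -0.03,"rx": 0,"ry": 0,"rz": 0,"grip": 1},
    {"tx": 0,"ty": 0,"tz": -0.065,"rx": 0,"ry": 0,"rz": 0,"grip": 1},
    {"tx": -0.005,"ty": -0.001,"tz": -0.1,"rx": 0,"ry": 0,"rz": 0,"grip": 1},
    {"tx": -0.03,"ty": -0.006,"tz": -0.11,"rx": 0,"ry": 0,"rz": 0,"grip": 1},
    {"tx": -0.06,"ty": -0.011,"tz": -0.11,"rx": 0,"ry": 0,"rz": 0,"grip": 1},
    {"tx": -0.09,"ty": -0.017,"tz": -0.11,"rx": 0,"ry": 0,"rz": 0,"grip": 1},
    {"tx": -0.12,"ty": -0.022,"tz": -0.11,"rx": 0,"ry": 0,"rz": 0,"grip": 1},
  ],
)

```text
time_s: 29.48
tool_pos: [0.6017, 0.19, 0.0863]
tcp_rot: [[-0.221, 0.975, 0.0], [0.975, 0.221, -0.0], [-0.0, 0.0, -1.0]]
ft_force: [0.4, -1.1, -6.2]
grip_width: 0.452
```

Request:
servo_tool(
  series=[
    {"tx": -0.03,"ty": -0.006,"tz": 0,"rx": 0,"ry": 0,"rz": 0,"grip": 1},
    {"tx": -0.06,"ty": -0.011,"tz": 0,"rx": 0,"ry": 0,"rz": 0,"grip": 1},
    {"tx": -0.08,"ty": -0.015,"tz": 0,"rx": 0,"ry": 0,"rz": 0,"grip": 1},
    {"tx": -0.091,"ty": -0.017,"tz": 0,"rx": 0,"ry": 0,"rz": 0,"grip": 1},
    {"tx": -0.093,"ty": -0.017,"tz": 0,"rx": 0,"ry": 0,"rz": 0,"grip": 1},
    {"tx": -0.093,"ty": -0.017,"tz": 0,"rx": 0,"ry": 0,"rz": 0,"grip": 1},
  ],
)

```text
time_s: 29.98
tool_pos: [0.606, 0.0964, 0.0858]
tcp_rot: [[-0.219, 0.976, 0.0], [0.976, 0.219, 0.001], [0.001, 0.0, -1.0]]
ft_force: [0.5, 0.4, -5.9]
grip_width: 0.454
```

```bash
python3 go.py 0.606 0.0985 0.041 102.7
```

```text
t 29.9833 at [0.606  0.0964 0.0858] psi 102.63 tilt 0.04 move [0.002  0.0004 0.0448] rz -0.07 grip 0.454 F [ 0.5  0.4 -5.9] j6 80
```

Request:
servo_tool(
  series=[
    {"tx": 0.002,"ty": 0,"tz": 0.012,"rx": 0,"ry": 0,"rz": 0,"grip": 1},
    {"tx": 0.002,"ty": 0,"tz": 0.025,"rx": 0,"ry": 0,"rz": 0,"grip": 1},
    {"tx": 0.002,"ty": 0,"tz": 0.035,"rx": 0,"ry": 0,"rz": 0,"grip": 1},
    {"tx": 0.002,"ty": 0,"tz": 0.041,"rx": 0,"ry": 0,"rz": 0,"grip": 1},
    {"tx": 0.002,"ty": 0,"tz": 0.044,"rx": 0,"ry": 0,"rz": 0,"grip": 1},
    {"tx": 0.002,"ty": 0,"tz": 0.045,"rx": 0,"ry": 0,"rz": 0,"grip": 1},
    {"tx": 0.002,"ty": 0,"tz": 0.046,"rx": 0,"ry": 0,"rz": 0,"grip": 1},
    {"tx": 0.002,"ty": 0,"tz": 0.046,"rx": 0,"ry": 0,"rz": 0,"grip": 1},
  ],
)

```text
time_s: 30.65
tool_pos: [0.6059, 0.0986, 0.04]
tcp_rot: [[-0.22, 0.976, 0.001], [0.976, 0.22, 0.0], [-0.0, 0.001, -1.0]]
ft_force: [-0.1, 0.4, -5.4]
grip_width: 0.455
```

Request:
servo_tool(
  series=[
    {"tx": 0,"ty": 0,"tz": 0.001,"rx": 0,"ry": 0,"rz": 0,"grip": 1},
    {"tx": 0,"ty": 0,"tz": 0.001,"rx": 0,"ry": 0,"rz": 0,"grip": 1},
  ],
)

```text
time_s: 30.82
tool_pos: [0.6059, 0.0984, 0.039]
tcp_rot: [[-0.219, 0.976, 0.001], [0.976, 0.219, 0.0], [-0.0, 0.001, -1.0]]
ft_force: [-1.2, 0.2, -6.7]
grip_width: 0.446
```

Request:
servo_tool(
  series=[
    {"tx": 0,"ty": 0,"tz": 0.001,"rx": 0,"ry": 0,"rz": 0,"grip": 1},
    {"tx": 0,"ty": 0,"tz": 0.001,"rx": 0,"ry": 0,"rz": 0,"grip": 1},
  ],
)

```text
time_s: 30.98
tool_pos: [0.6058, 0.0984, 0.0378]
tcp_rot: [[-0.219, 0.976, 0.001], [0.976, 0.219, 0.0], [-0.0, 0.001, -1.0]]
ft_force: [0.1, -0.4, -5.4]
grip_width: 0.454
```

Request:
servo_tool(
  series=[
    {"tx": 0,"ty": 0,"tz": 0.001,"rx": 0,"ry": 0,"rz": 0,"grip": 1},
    {"tx": 0,"ty": 0,"tz": 0.001,"rx": 0,"ry": 0,"rz": 0,"grip": 1},
  ],
)

```text
time_s: 31.15
tool_pos: [0.6058, 0.0984, 0.0377]
tcp_rot: [[-0.219, 0.976, 0.001], [0.976, 0.219, -0.0], [-0.0, 0.001, -1.0]]
ft_force: [-3.3, -0.4, 4.0]
grip_width: 0.45
```

Down at 0.0377, against 0.0378 predicted. Releasing and rising, then the final check.

Request:
servo_tool(
  series=[
    {"tx": 0,"ty": 0,"tz": 0,"rx": 0,"ry": 0,"rz": 0,"grip": 0.5},
    {"tx": 0,"ty": 0,"tz": 0,"rx": 0,"ry": 0,"rz": 0,"grip": 0.35},
    {"tx": 0,"ty": 0,"tz": 0,"rx": 0,"ry": 0,"rz": 0,"grip": 0.1},
    {"tx": 0,"ty": 0,"tz": 0,"rx": 0,"ry": 0,"rz": 0,"grip": 0},
    {"tx": 0,"ty": 0,"tz": 0,"rx": 0,"ry": 0,"rz": 0,"grip": 0},
    {"tx": 0,"ty": 0,"tz": 0,"rx": 0,"ry": 0,"rz": 0,"grip": 0},
    {"tx": 0,"ty": 0,"tz": -0.02,"rx": 0,"ry": 0,"rz": 0,"grip": 0},
    {"tx": 0,"ty": 0,"tz": -0.05,"rx": 0,"ry": 0,"rz": 0,"grip": 0},
  ],
)

```text
time_s: 31.82
tool_pos: [0.6026, 0.0983, 0.0839]
tcp_rot: [[-0.219, 0.976, -0.007], [0.976, 0.219, -0.0], [0.001, -0.007, -1.0]]
ft_force: [0.3, -0.3, 0.3]
grip_width: 0.999
```

Request:
servo_tool(
  series=[
    {"tx": 0,"ty": 0,"tz": -0.04,"rx": 0,"ry": 0,"rz": 0,"grip": 0},
    {"tx": 0,"ty": 0,"tz": -0.08,"rx": 0,"ry": 0,"rz": 0,"grip": 0},
    {"tx": 0.04,"ty": -0.008,"tz": -0.09,"rx": 0,"ry": 0,"rz": 0,"grip": 0},
    {"tx": 0.08,"ty": -0.016,"tz": -0.09,"rx": 0,"ry": 0,"rz": 0,"grip": 0},
    {"tx": 0.12,"ty": -0.024,"tz": -0.09,"rx": 0,"ry": 0,"rz": 0,"grip": 0},
    {"tx": 0.16,"ty": -0.032,"tz": -0.09,"rx": 0,"ry": 0,"rz": 0,"grip": 0},
    {"tx": 0.2,"ty": -0.04,"tz": -0.09,"rx": 0,"ry": 0,"rz": 0,"grip": 0},
    {"tx": 0.2,"ty": -0.04,"tz": -0.09,"rx": 0,"ry": 0,"rz": 0,"grip": 0},
  ],
)

```text
time_s: 32.48
tool_pos: [0.5191, 0.291, 0.1768]
tcp_rot: [[-0.227, 0.974, -0.001], [0.974, 0.227, 0.003], [0.003, -0.001, -1.0]]
ft_force: [0.1, -0.6, -0.4]
grip_width: 0.999
```

Request:
servo_tool(
  series=[
    {"tx": 0.04,"ty": -0.02,"tz": 0,"rx": 0,"ry": 0,"rz": 0,"grip": 0},
    {"tx": 0.08,"ty": -0.04,"tz": 0,"rx": 0,"ry": 0,"rz": 0,"grip": 0},
    {"tx": 0.1,"ty": -0.06,"tz": 0,"rx": 0,"ry": 0,"rz": 0,"grip": 0},
    {"tx": 0.1,"ty": -0.06,"tz": 0,"rx": 0,"ry": 0,"rz": 0,"grip": 0},
    {"tx": 0.1,"ty": -0.06,"tz": 0,"rx": 0,"ry": 0,"rz": 0,"grip": 0},
  ],
)

```text
time_s: 32.9
tool_pos: [0.4408, 0.3702, 0.1767]
tcp_rot: [[-0.223, 0.975, 0.0], [0.975, 0.223, -0.0], [-0.0, -0.0, -1.0]]
ft_force: [0.1, -0.5, 0.3]
grip_width: 0.997
```

```bash
python3 - <<'E'
from workcell import robot
from h import *
def proj(f,P):
    q=(np.array(P)-f["origin"])@np.array(f["rotation"]);q=q[:2]/q[2];q=q*(1+f["k1"]*(q@q));return (q*K(f)+[f["cx"],f["cy"]])
s=robot.grab_frame("scene");t=robot.grab_frame("top"); print(np.round(robot.get_obs()["ft_force"],1))
for n,q in(("scene10",s),("top10",t)): np.save(f"pics/{n}.npy",q,allow_pickle=True)
o=[]
for P in([.606,.096,.07],[.535,-.109,.1]):
  for q in(s,t):
    u,v=proj(q,P).astype(int); print(u-60,v-45);o.append(cv2.resize(q["image"][v-45:v+45,u-60:u+60],(400,300),interpolation=cv2.INTER_CUBIC))
cv2.imwrite("pics/m10.png",np.vstack([np.hstack(o[:2]),np.hstack(o[2:])])[:,:,::-1])
E
```

```text
[ 0.5 -0.9  0.6]
248 224
193 102
177 166
274 126
```

View pics/m10.png

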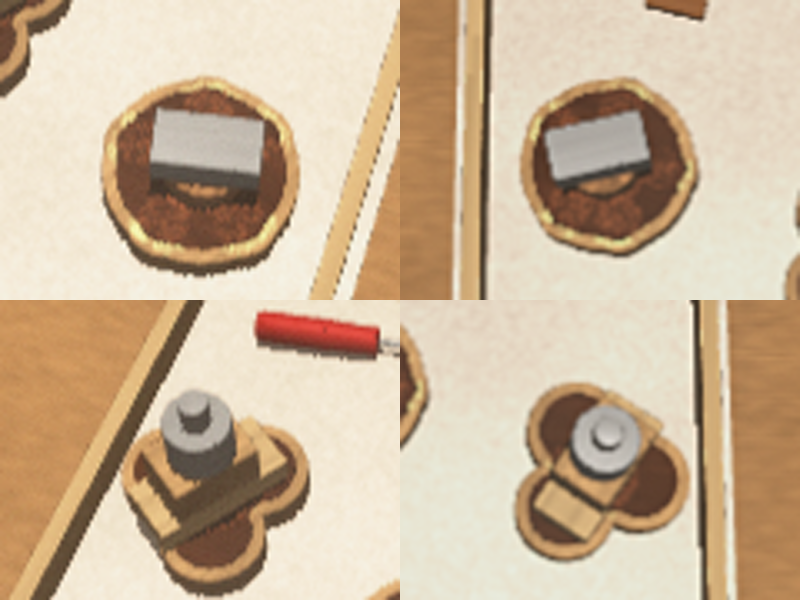

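```bash
python3 - <<'E'
from h import *
from workcell import robot
s=np.load("pics/scene10.npy",allow_pickle=True).item();t=np.load("pics/top10.npy",allow_pickle=True).item()
b=np.array([207.5,144])*.3+[248,224]; a=np.array([198.5,145])*.3+[193,102]
x,e=tri((t,s),(a,b)); print("bar top",x.round(4),np.round(e,4))
e2=plane(t,np.array([(163,221),(181,195)])*.3+[274,126],.062); print("exposed board strip",np.linalg.norm(e2[0]-e2[1]).round(3))
w=plane(t,np.array([[206,141]])*.3+[274,126],.142); print("weight",w.round(3))
if abs(x[2]-.09)<.008 and np.hypot(x[0]-.606,x[1]-.097)<.01: print("finish",robot.finish_job())
E
```

```text
bar top [0.6073 0.0974 0.0872] [0.0016 0.0016]
exposed board strip 0.024
weight [[ 0.535 -0.109  0.142]]
the job is handed in; nothing more can be done
finish None
```

I built both stacks in the required order and handed the job in at about 33 s of the 138 s. The robot gave no verdict.

**Last checks:**
- **Bar:** its top is at (0.607, 0.097, 0.087). That is 1–2 mm from the disc's centre and 3 mm below the nominal 0.090.
- **Disc:** about 1 mm from the round slice's centre.
- **Weight:** upright at (0.535, -0.109), with its body top at 0.142 as expected.
- **Block:** about 24 mm of board shows at one end where 20 mm would be perfectly centred, so it is about 4 mm off. An earlier measurement of the block's top put it up to about 7 mm off.
- **Board:** about 2.5 mm from the lobed slice's centre.
- **Fingers:** open and clear of everything, with no force on the wrist beyond noise.

**What disagreed or failed:**
- **Finger length:** the finger ends are 31.7 mm behind the reported TCP, not at it. My first grasp closed in the air above the board. I then measured the offset from two camera views and a 3 N touch on the board's top, and used it from then on.
- **Image masks:** the first cork-disc mask and the mask of the placed board failed. I read those positions from enlarged crops and wrist pictures instead.
- **Force on closing:** an upward force of 4–7 N appeared each time the jaws closed on a piece. It was gone once the piece was lifted.

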